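Set out the pot lids on the ware board

ROBOT

A 6-joint arm with a two-finger parallel gripper is mounted at the origin on the work surface. World frame = base frame: x ahead of the robot, y to its left, z up, the work surface at z = 0. Lengths are in mm, angles in rad, forces in N, time in s.
With the tool pointing down it reaches from about 350 to 975 mm from the base axis. Payload 7.1 kg.
Tool frame: the origin (TCP) lies between the finger pads; the fingertips stand 14 mm ahead of it and the grasp point (between the pads) lies 5 mm behind it; z points along the fingers, y is the direction in which the jaws open and shut (so a half turn about z gives the same grasp; the last joint's range is limited). The gripper opens to 88 mm and grips with 3 to 60 N. Pads are 20 mm wide; open, the fingers measure 115 mm over their backs; the gripper's body (75 mm by 178 mm) begins 61 mm behind the grasp point.
Start: joints at [-1.222, 0.423, 1.63, -0, 1.089, -0.019], TCP at [224.744, -583.177, 236.675] pointing down, gripper open.
Joint ranges: [-3, 3], [-0.9, 2.11], [0.09, 2.58], [-1.31, 4.45], [0.11, 2.69], [-2.54, 2.54]. Speed limits (rad/s): [2.39, 2.39, 3.01, 3.14, 3.14, 3.14].

INTERFACE

Orientations are given as a rotation vector (axis times angle).
In Python, from workcell import get_obs, get_image, calibration, close_job, regions_of, place_of gives the robot as it stands.
- The arm moves only by the tool move_arm, never from a script. Its argument "deltas" is a list of rows, each a list of 5 numbers: the closure in counts, from 0 (fully open) to 255 (shut), then the shift along the tool's x, y, z in m, then the turn about the tool's z in rad. In form: [[grip, x, y, z, roll], ...]. A call has 1 to 5 rows; each row is the pose to reach, as a shift and turn from the pose commanded when the call began, along the tool's axes at that moment; what a row does not reach only later rows make up. A row lasts 1/12 s, in which the tool goes at most 41.7 mm and 7.16 degrees, less where a joint would pass 70% of its speed; a pose out of reach is approached as far as the arm can. A call with a gripper value outside its range is refused whole. The fingers move at their own pace and stop on an object; the grip force is fixed at half the most. Time passes only in rows, so rows that repeat a pose let the fingers close. It gives the time, the measured TCP pose, the force and the opening at its end, in the units of the state.
- get_obs(): the state, without advancing time (a new reading comes with each control period).
- get_image(name): name is "side" or "top"; returns the picture (400x640x3 uint8, blue, green, red); there is no depth.
- calibration(name): a dict with "intrinsics" (3x3 intrinsics, pixels), "distortion" ([k1, k2, p1, p2, k3] as OpenCV has them; the pictures are not rectified), "world_to_cam" (4x4, takes a point from world to camera coordinates). Camera axes: x right, y down, z forward; pixel columns grow to the right and rows downward; lengths in mm; the calibration is good to about 2 mm. A picture is of the moment at which its call begins. calibration takes no time and is no camera call.
- close_job(): hands the job in, once; it reports no verdict.
Trained networks look in the newest picture that a camera, given by its name, has taken for a name from the list of things; names that differ only in an ending like _2 or _b are one class to them, and where a whole thing is asked for, a point or a joint stands for the part that bears it (a point fixed in the world has none). Each returns a list of dicts, best first, with "conf" (0 to 1); they miss things now and then, are a little off and sometimes report something else, mostly with a low value. They report only what shows in the picture. A call takes as long as a camera call. They do not tell look-alikes from the thing itself.
- regions_of(camera, name): "region" (400x640 bool, what is visible of it).
- place_of(camera, name): "location" ([x, y, z] in mm, in world coordinates, good to about 4 mm: a listed point, or the origin of a listed thing).
The state is a dict: "t": time; "qpos": joint angles; "qvel": joint speeds; "joint_torque": joint torques, N m; "ee_pos": TCP position; "orientation": TCP orientation; "ft_force": force on the tool from outside, world axes, zero at the start; "moment": the same for the moment, N m; "width": finger opening in mm.
Only numpy, scipy, OpenCV 4.12 (cv2) and the standard library are available. Lean on these libraries where they do the work, as an engineer would, in place of code of your own. Each camera call takes 0.05 s, during which the arm holds its last target.

TASK

Set all five clay lids out neatly on the ware board: each round lid centred in a printed circle, each oblong lid centred in a printed rectangle and square with it. Put the scraper that lies on the board away in its wooden holder, lying flat with the blade slid fully home into the slot. Keep the lids upright, and leave the cup and the two jars where they stand.

Things in the scene. Friction and masses are not known exactly. Their poses are not given: they have to be found in the camera images.
- board: Flat plywood ware board, 180 mm (x) by 250 mm (y), 18 mm thick, fixed on the table. Origin: centre of its underside; top at z = 18 mm. Dark printed outlines on it mark five places: a row along y of three circles 72 mm across (towards -x, the robot) and a row of two rectangles 102 mm (y) by 66 mm (x) (towards +x).
- round_place0 (a point): Centre of one printed circle, on the board's top: place for a round lid. Circles are 78 mm apart along the board's y and 40 mm to -x of its centre.
- round_place1 (a point): Centre of one printed circle, on the board's top: place for a round lid. Circles are 78 mm apart along the board's y and 40 mm to -x of its centre.
- round_place2 (a point): Centre of one printed circle, on the board's top: place for a round lid. Circles are 78 mm apart along the board's y and 40 mm to -x of its centre.
- oblong_place0 (a point): Centre of one printed rectangle, on the board's top: place for an oblong lid, its long side along the board's y, either way round. Rectangles are 117 mm apart along y, 38 mm to +x of the board's centre.
- oblong_place1 (a point): Centre of one printed rectangle, on the board's top: place for an oblong lid, its long side along the board's y, either way round. Rectangles are 117 mm apart along y, 38 mm to +x of the board's centre.
- round_lid0: Round clay lid: flat disc 66 mm across and 10 mm thick with an upright cylindrical knob in the middle, 24 mm across, from 10 to 44 mm above the underside; 140 g. Origin: centre of the underside, z up. All round lids are alike and interchangeable. Starts already in one of the three circles.
- round_lid1: Round clay lid: flat disc 66 mm across and 10 mm thick with an upright cylindrical knob in the middle, 24 mm across, from 10 to 44 mm above the underside; 140 g. Origin: centre of the underside, z up. All round lids are alike and interchangeable. Starts on the plaster slab.
- round_lid2: Round clay lid: flat disc 66 mm across and 10 mm thick with an upright cylindrical knob in the middle, 24 mm across, from 10 to 44 mm above the underside; 140 g. Origin: centre of the underside, z up. All round lids are alike and interchangeable. Starts on the plaster slab.
- oblong_lid0: Oblong clay lid: flat plate 96 mm (x) by 60 mm (y), 10 mm thick, with an upright bar grip in the middle running along x: 50 mm long, 14 mm thick, its top 44 mm above the underside; 180 g. Origin: centre of the underside, z up. Both oblong lids are alike and interchangeable. Starts on the board in the wrong row, over one of the circles, lengthwise along the board's x.
- oblong_lid1: Oblong clay lid: flat plate 96 mm (x) by 60 mm (y), 10 mm thick, with an upright bar grip in the middle running along x: 50 mm long, 14 mm thick, its top 44 mm above the underside; 180 g. Origin: centre of the underside, z up. Both oblong lids are alike and interchangeable. Starts on the plaster slab, askew.
- scraper: Steel scraper, 172 mm long, 180 g. Blade 75 mm (x) by 70 mm (y), 4 mm thick, flush with the underside. Wooden handle from x = 30 to 135 mm, 26 mm wide (y), 34 mm high from the underside. Origin: underside, blade's centre; z up. Centre of mass near x = 55 mm. Starts flat on the board, blade over a circle, handle along board +x across the other row.
- scraper_edge (a point): Middle of the blade's leading edge, at the underside, 37.5 mm to -x of the scraper's origin; this edge goes to the slot's back.
- holder: Low fixed wooden holder, 110 mm wide. Base 14 mm thick from x = -115 to +60 mm; its part from x = -30 on is an open ledge. The rest is a housing 40 mm high with a level slot open to +x: 82 mm wide, 14 mm high (from ledge level up), 60 mm deep. Origin: on the table under the ledge, z up. The scraper slides in flat along -x, x axes parallel, handle staying outside.
- slot_mouth (a point): Middle of the slot's mouth, at the level of the ledge (14 mm up); x = -30 mm in the holder.
- slot_back (a point): Middle of the slot's back wall, at the level of the ledge (14 mm up); x = -90 mm in the holder.
- slab: Plaster slab, 250 mm (x) by 225 mm (y), 12 mm thick, fixed on the table on the side of the board away from the holder (which side is left changes). Origin: centre of its underside.
- cup: Pale clay cup, open, mouth 72 mm across, 75 mm high, standing among the lids on the slab. Origin: centre of the underside. Loose; a bystander.
- tall_jar: Pale clay jar with a closed top, 84 mm across, 185 mm high, beyond the board. Origin: centre of the underside. Loose; a bystander.
- squat_jar: Pale clay jar with a closed top, 88 mm across, 135 mm high, beyond the board. Origin: centre of the underside. Loose; a bystander.
Not all that is in view belongs to the job. What is shaped like the round_lid2 but purple is not meant.

How it is judged:
By the outcome, as a careful person would: the job done as asked, in the order asked, and still so for the second after the job is handed in, with the robot touching nothing.
It also fails if it takes over 72 s, if anything falls off the work surface, if the arm or the gripper's body presses on something with over 40 N, if the wrist force passes 120 N, or if a joint passes its speed limit or range.

## Working session

There is one attempt and no reset: what is moved stays moved. The work goes in short steps, Python scripts to look and compute and a tool call to move; the robot and the scene stay as the last step left them, time stands still between calls to the robot, and variables do not carry over. Pictures are saved under pics/ and viewed, and the job is handed in when it is done.

Besides the shell and the picture viewer there is one more tool, called in YAML: its name, and indented under it one key for each argument. move_arm: Moves the arm, as the interface text tells. Its arguments: {"type":"object","properties":{"deltas":{"type":"array","items":{"type":"array","items":{"type":"number"}}}},"required":["deltas"]}

```bash
ls; mkdir -p pics
python3 - <<'E'
from workcell import *
import cv2
o=get_obs(); print(o)
for n in ("top","side"):
    im=get_image(n); cv2.imwrite(f"pics/{n}0.png",im); c=calibration(n); print(n,c)
E
```

```text
pics
{'t': 0.0, 'qpos': array([-1.22200110e+00,  4.23843175e-01,  1.63071768e+00,  1.75850662e-05,
        1.08859198e+00, -1.90035483e-02]), 'qvel': array([ 0.00139662, -0.00083274, -0.00079223,  0.00040247,  0.00087832,
       -0.00151496]), 'joint_torque': array([-1.86005433e-03, -5.44630659e+01, -2.73669416e+01,  6.41836622e-02,
        2.27121584e-02, -1.25349575e-04]), 'ee_pos': array([ 224.56393231, -582.67160741,  235.88935153]), 'orientation': array([-3.08710620e+00, -5.74191538e-01,  3.77969223e-04]), 'ft_force': array([ 0.29477519, -0.36663659, -1.06581551]), 'moment': array([-0.03604647, -0.00100403, -0.07031064]), 'width': 87.91198965372674}
top {'intrinsics': array([[460.89830049,   0.        , 315.86085022],
       [  0.        , 460.89830049, 201.4400889 ],
       [  0.        ,   0.        ,   1.        ]]), 'distortion': array([-0.0441248,  0.       ,  0.       ,  0.       ,  0.       ]), 'world_to_cam': array([[ 2.02828226e-02, -9.99702402e-01,  1.35541269e-02,
         1.31676916e+00],
       [-9.97700825e-01, -2.11153423e-02, -6.43988082e-02,
         5.25787149e+02],
       [ 6.46658432e-02, -1.22167740e-02, -9.97832190e-01,
         1.32695797e+03],
       [ 0.00000000e+00,  0.00000000e+00,  0.00000000e+00,
         1.00000000e+00]])}
side {'intrinsics': array([[441.48107308,   0.        , 312.64267279],
       [  0.        , 441.48107308, 199.79730114],
       [  0.        ,   0.        ,   1.        ]]), 'distortion': array([0.00983681, 0.        , 0.        , 0.        , 0.        ]), 'world_to_cam': array([[-6.80039882e-01, -7.33175085e-01, -2.32121225e-04,
         3.82562439e+02],
       [-5.40748705e-01,  5.01772915e-01, -6.75140563e-01,
         3.12836044e+02],
       [ 4.95112712e-01, -4.58996989e-01, -7.37689072e-01,
         1.14465754e+03],
       [ 0.00000000e+00,  0.00000000e+00,  0.00000000e+00,
         1.00000000e+00]])}
```

View pics/top0.png

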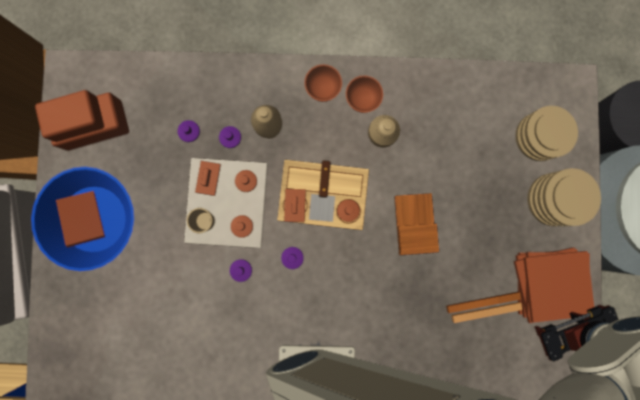

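View pics/side0.png

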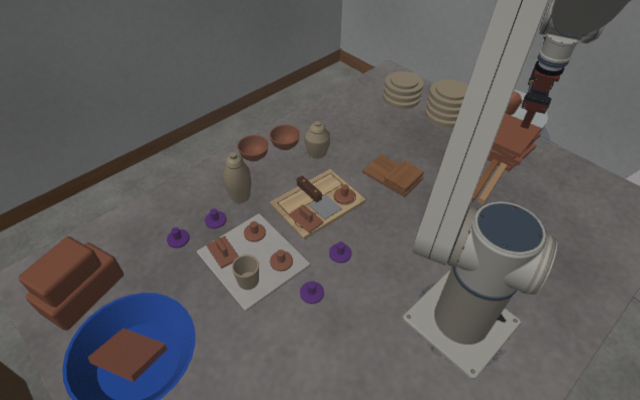

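```bash
cat > h.py <<'E'
from workcell import *
import cv2, numpy as np
def proj(cam,P):
    c=calibration(cam);T=c["world_to_cam"]
    P=np.atleast_2d(np.array(P,float))
    r,_=cv2.Rodrigues(T[:3,:3])
    return cv2.projectPoints(P,r,T[:3,3],c["intrinsics"],np.array(c["distortion"]))[0].reshape(-1,2)
def unproj(cam,uv,z):
    c=calibration(cam);T=c["world_to_cam"]
    n=cv2.undistortPoints(np.array(uv,float).reshape(-1,1,2),c["intrinsics"],np.array(c["distortion"])).reshape(-1,2)
    R=T[:3,:3];C=-R.T@T[:3,3]
    d=np.c_[n,np.ones(len(n))]@R
    s=(z-C[2])/d[:,2]
    return C+s[:,None]*d
def ortho(im,cam,z,x0,x1,y0,y1,s):
    # image up=+x, left=+y ; s px per mm
    h=int((x1-x0)*s);w=int((y1-y0)*s)
    vv,uu=np.mgrid[0:h,0:w]
    X=x1-(vv+.5)/s;Y=y1-(uu+.5)/s
    p=proj(cam,np.c_[X.ravel(),Y.ravel(),np.full(X.size,z)]).astype(np.float32)
    return cv2.remap(im,p[:,0].reshape(h,w),p[:,1].reshape(h,w),cv2.INTER_CUBIC)
E
python3 - <<'E'
from h import *
im=cv2.imread("pics/top0.png")
b=unproj("top",[[280,165],[368,165],[368,230],[280,222],[187,158],[266,246],[396,194],[440,255]],18);print(b.round(0))
E
```

```text
[[ 630.  119.   18.]
 [ 636. -139.   18.]
 [ 446. -141.   18.]
 [ 464.  115.   18.]
 [ 645.  393.   18.]
 [ 393.  154.   18.]
 [ 552. -222.   18.]
 [ 377. -353.   18.]]
```

Run:
```python
from h import *
get_image("top")
for n in ["board","round_place0","oblong_place0","round_lid0","oblong_lid0","scraper","scraper_edge","holder","slot_mouth","slot_back","slab","cup","tall_jar","squat_jar"]:
    for c in ["top","side"]:
        if c=="side" and n=="board": get_image("side")
        print(n,c,[(np.round(r["location"]).astype(int).tolist(),round(r["conf"],2)) for r in place_of(c,n)][:8])
print(get_obs()["t"])
```

```text
board top [([546, -8, 4], 0.67)]
board side [([546, -10, 0], 0.57), ([513, 78, 17], 0.51), ([467, -279, 13], 0.24)]
round_place0 top [([516, 76, 21], 0.96), ([507, -4, 14], 0.66), ([505, -84, 14], 0.61)]
round_place0 side [([508, -3, 15], 0.8), ([500, -86, 17], 0.75), ([516, 75, 18], 0.61), ([740, 153, -2], 0.31)]
oblong_place0 top [([588, 44, 18], 0.92), ([585, -70, 14], 0.76)]
oblong_place0 side [([580, -66, 21], 0.82)]
round_lid0 top [([717, 266, -3], 0.94), ([323, 225, 2], 0.73), ([581, 219, 12], 0.67), ([360, 78, 1], 0.67), ([450, 232, 12], 0.61), ([727, 397, 0], 0.61), ([502, -81, 16], 0.6), ([737, 153, -2], 0.54)]
round_lid0 side [([448, 228, 5], 0.91), ([713, 273, -1], 0.85), ([363, 78, -3], 0.82), ([728, 399, 1], 0.81), ([323, 230, 0], 0.73), ([741, 155, -5], 0.72), ([585, 216, 10], 0.7), ([500, -77, 22], 0.63)]
oblong_lid0 top [([585, 326, 13], 0.88), ([518, 72, 16], 0.65), ([472, -7, 16], 0.41)]
oblong_lid0 side [([513, 78, 16], 0.78), ([587, 328, 14], 0.78)]
scraper top [([473, -6, 17], 0.63)]
scraper side [([583, 219, 11], 0.73), ([513, -6, 20], 0.6)]
scraper_edge top [([469, -6, 18], 0.85)]
scraper_edge side [([729, -178, 1], 0.71)]
holder top [([497, -277, 1], 0.6)]
holder side [([498, -277, -1], 0.57)]
slot_mouth top [([466, -277, 15], 0.7), ([451, 228, 15], 0.4), ([584, -70, 14], 0.18)]
slot_mouth side [([468, -280, 12], 0.6)]
slot_back top [([406, -284, 16], 0.84), ([499, -279, 3], 0.49), ([514, 74, 19], 0.26)]
slot_back side [([405, -288, 15], 0.55)]
slab top [([518, 274, 1], 0.92)]
slab side [([517, 281, -1], 0.97)]
cup top [([464, 334, 12], 0.87), ([506, -5, 16], 0.27)]
cup side [([465, 334, 12], 0.94), ([406, -287, 14], 0.49)]
tall_jar top [([739, 155, -1], 0.81)]
tall_jar side [([742, 151, -3], 0.94), ([582, 219, 9], 0.52)]
squat_jar top [([727, -178, -2], 0.55)]
squat_jar side [([728, -174, -2], 0.9)]
1.6
```

Run:
```python
from h import *
im=cv2.imread("pics/top0.png")
cv2.imwrite("pics/ob.png",ortho(im,"top",18,430,660,-155,140,2.7))
cv2.imwrite("pics/oh.png",ortho(im,"top",14,370,600,-370,-190,2.6))
cv2.imwrite("pics/os.png",ortho(im,"top",12,390,660,145,410,2.2))
```

```text
(no output)
```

View pics/ob.png

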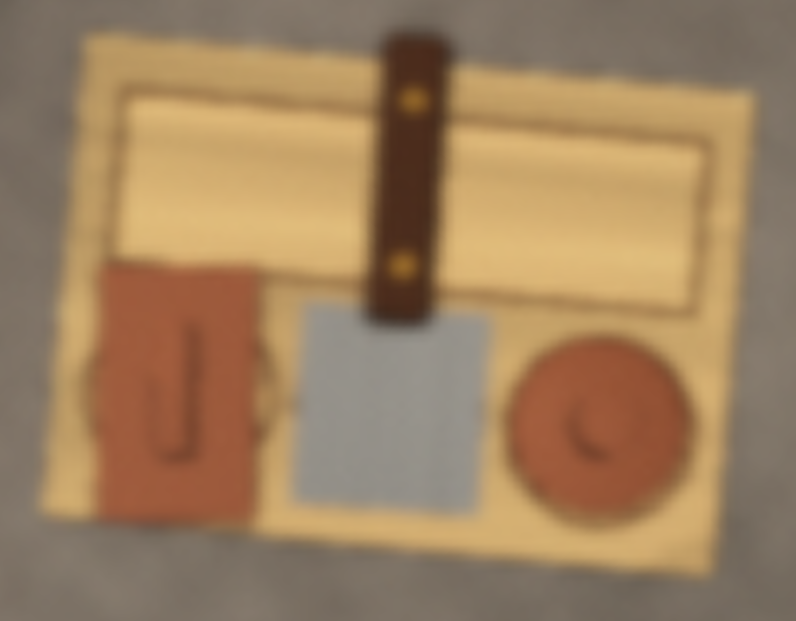

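View pics/oh.png

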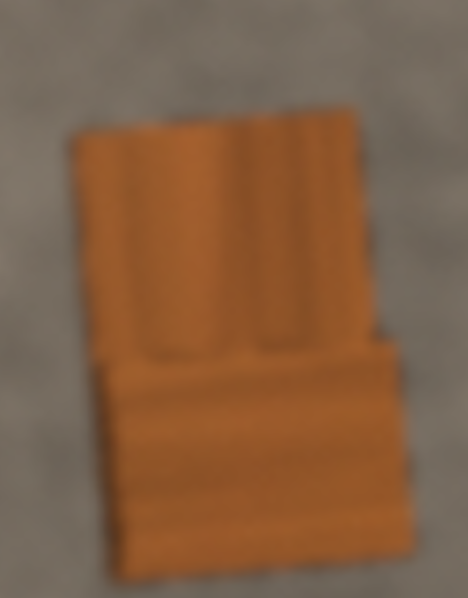

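View pics/os.png

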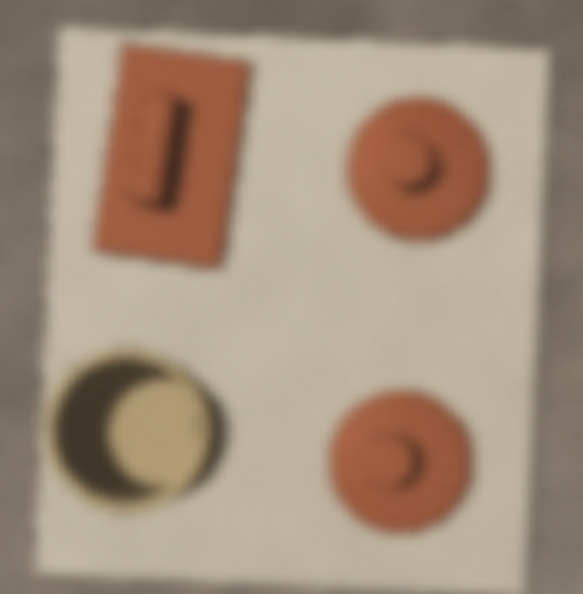

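```bash
cat > meas.py <<'E'
from h import *
S=4
def w(p,x1,y1): p=np.atleast_2d(p); return np.c_[x1-(p[:,1]+.5)/S,y1-(p[:,0]+.5)/S]
def red(im,z,box,cam="top"):
    o=ortho(im,cam,z,*box,S);hsv=cv2.cvtColor(o,cv2.COLOR_BGR2HSV)
    m=((hsv[...,0]<13)&(hsv[...,1]>115)&(hsv[...,2]>60)).astype(np.uint8)
    cs,_=cv2.findContours(m,cv2.RETR_EXTERNAL,cv2.CHAIN_APPROX_NONE)
    out=[]
    for c in cs:
        if cv2.contourArea(c)<1500*S*S/2: continue
        c=cv2.convexHull(c)
        p=w(c[:,0].astype(float),box[1],box[3]).astype(np.float32)
        r=cv2.minAreaRect(p);m_=cv2.moments(p)
        a=cv2.contourArea(p);ec,er=cv2.minEnclosingCircle(p)
        out.append(dict(cen=(m_['m10']/m_['m00'],m_['m01']/m_['m00']),rect=r,area=a,circ=(ec,er)))
    return out
def show(l):
    for d in l: print("cen",np.round(d['cen'],1),"rect",np.round(d['rect'][0],1),np.round(d['rect'][1],1),round(d['rect'][2],1),"area",round(d['area']),"circ",np.round(d['circ'][0],1),round(d['circ'][1],1))
E
python3 - <<'E'
from meas import *
im=cv2.imread("pics/top0.png")
print("board");show(red(im,28,(430,660,-155,140)))
print("slab");show(red(im,22,(390,660,145,410)))
# board lines from ob corners
s=2.7
for z,name in [(18,"")]:
    c=np.array([(83,36),(756,92),(712,575),(40,517)],float)
    W=np.c_[660-c[:,1]/s,140-c[:,0]/s];print(W.round(1),W.mean(0).round(1))
    print("lens",[np.linalg.norm(W[i]-W[i-1]).round(1) for i in range(4)])
    f=np.array([(122,90),(708,143),(690,312),(110,262)],float)
    F=np.c_[660-f[:,1]/s,140-f[:,0]/s];print(F.round(1),F.mean(0).round(1),[np.linalg.norm(F[i]-F[i-1]).round(1) for i in range(4)])
E
```

```text
board
cen [501.5 -81. ] rect [501.6 -81. ] [64.8 64.1] 81.0 area 3289 circ [500.9 -81. ] 33.1
cen [513.2  74. ] rect [513.2  74.1] [96.2 60.5] 0.0 area 5542 circ [513.3  75.1] 53.3
cen [604.8 -11.5] rect [603.2 -12.4] [22.3 81.3] 87.8 area 1605 circ [603.2 -10.2] 41.3
slab
cen [449.9 226.3] rect [450.  226.2] [60.8 60.8] 90.0 area 2936 circ [450.1 226.4] 30.9
cen [582.  218.3] rect [582.1 218.5] [60.8 61. ] 90.0 area 2938 circ [582.2 218.1] 31.0
cen [587.7 329.4] rect [587.7 329.4] [56.3 92. ] 81.6 area 5124 circ [587.8 329.6] 51.9
[[ 646.7  109.3]
 [ 625.9 -140. ]
 [ 447.  -123.7]
 [ 468.5  125.2]] [547.   -7.3]
lens [np.float64(178.9), np.float64(250.1), np.float64(179.6), np.float64(249.8)]
[[ 626.7   94.8]
 [ 607.  -122.2]
 [ 544.4 -115.6]
 [ 563.    99.3]] [585.3 -10.9] [np.float64(63.9), np.float64(217.9), np.float64(62.9), np.float64(215.6)]
```

Run:
```python
from meas import *
im=cv2.imread("pics/top0.png")
box=(480,680,-60,60)
o=ortho(im,"top",52,*box,S);cv2.imwrite("pics/hd.png",o)
hsv=cv2.cvtColor(o,cv2.COLOR_BGR2HSV)
m=(hsv[...,2]<95)&(hsv[...,1]>90)
m=cv2.morphologyEx(m.astype(np.uint8),cv2.MORPH_CLOSE,np.ones((25,25)))
n,l,st,_=cv2.connectedComponentsWithStats(m);k=1+np.argmax(st[1:,4])
c=np.argwhere(l==k)[:,::-1].astype(float)
p=w(c,box[1],box[3]).astype(np.float32);print(cv2.minAreaRect(p))
# blade grey at z 22
box=(450,560,-60,60);o=ortho(im,"top",22,*box,S);hsv=cv2.cvtColor(o,cv2.COLOR_BGR2HSV)
m=(hsv[...,1]<60).astype(np.uint8)
n,l,st,_=cv2.connectedComponentsWithStats(m);k=1+np.argmax(st[1:,4])
p=w(np.argwhere(l==k)[:,::-1].astype(float),box[1],box[3]).astype(np.float32);print(cv2.minAreaRect(p),st[k,4]/S/S)
```

```text
((590.2055053710938, -10.99276351928711), (24.45142936706543, 103.10383605957031), 86.76029968261719)
((508.3648681640625, -4.585346221923828), (67.9507064819336, 72.82997131347656), 85.62226104736328) 4741.4375
```

```bash
cat > d.py <<'E'
import sys
from h import *
from scipy.spatial.transform import Rotation as R
o=get_obs();M=R.from_rotvec(o["orientation"]).as_matrix();p=o["ee_pos"]
x,y,z,a=map(float,sys.argv[1:5])
cur=np.arctan2(M[1,0],M[0,0])
d=M.T@(np.array([x,y,z])-p)
roll=-(a-cur);roll=(roll+np.pi)%(2*np.pi)-np.pi
print("t",round(o["t"],2),"pos",p.round(1),"a",round(cur,3),"tilt",round(M[2,2],5),"w",round(o["width"],1),"F",o["ft_force"].round(1))
print("delta m",(d/1000).round(4),"roll",round(roll,3),"dist",np.linalg.norm(d).round(1),"q6",o["qpos"][5].round(2))
E
python3 d.py 566 -9 150 -0.065
```

```text
t 1.6 pos [ 224.8 -583.2  236.7] a 0.368 tilt -1.0 w 87.6 F [-0.5  0.6 -0.6]
delta m [ 0.5249 -0.413   0.0867] roll 0.433 dist 673.5 q6 -0.02
```

move_arm:
  deltas:
    - [110,0.031,-0.0245,0,0.1]
    - [110,0.062,-0.049,0,0.2]
    - [110,0.093,-0.0735,0,0.3]
    - [110,0.124,-0.098,0,0.4]
    - [110,0.155,-0.122,0,0.433]

```text
t: 2.02
ee_pos: [326.0, -412.0, 236.8]
orientation: [3.139, -0.112, 0.0]
ft_force: [0.5, 0.2, 0.1]
width: 58.2
```

```bash
python3 d.py 566 -9 150 -0.065
```

```text
t 2.02 pos [ 326.  -412.   236.8] a -0.071 tilt -1.0 w 58.2 F [0.5 0.2 0.1]
delta m [ 0.2108 -0.4191  0.0868] roll -0.006 dist 477.1 q6 0.72
```

move_arm:
  deltas:
    - [110,0.018,-0.036,0,0]
    - [110,0.036,-0.072,0,0]
    - [110,0.054,-0.108,0,0]
    - [110,0.072,-0.144,0,0]
    - [110,0.09,-0.18,0,-0.006]

```text
t: 2.43
ee_pos: [427.8, -238.1, 237.0]
orientation: [3.14, -0.093, 0.001]
ft_force: [0.3, 0.3, -0.1]
width: 49.9
```

move_arm:
  deltas:
    - [110,0.018,-0.036,0.005,0]
    - [110,0.036,-0.072,0.02,0]
    - [110,0.054,-0.108,0.04,0]
    - [110,0.072,-0.144,0.06,0]
    - [110,0.09,-0.18,0.08,0]

```text
t: 2.85
ee_pos: [523.5, -72.3, 161.2]
orientation: [3.14, -0.093, 0.002]
ft_force: [1.3, -0.9, 0.2]
width: 50.2
```

```bash
python3 d.py 566 -9 37 -0.065
```

```text
t 2.85 pos [523.5 -72.3 161.2] a -0.059 tilt -1.0 w 50.2 F [ 1.3 -0.9  0.2]
delta m [ 0.0386 -0.0657  0.1243] roll 0.006 dist 145.8 q6 1.47
```

move_arm:
  deltas:
    - [110,0.0193,-0.033,0.02,0.006]
    - [110,0.0386,-0.0657,0.03,0.006]
    - [110,0.0386,-0.0657,0.06,0.006]
    - [110,0.0386,-0.0657,0.075,0.006]
    - [110,0.0386,-0.0657,0.08,0.006]

```text
t: 3.27
ee_pos: [563.5, -9.8, 79.0]
orientation: [-3.14, 0.1, 0.007]
ft_force: [0.2, -0.3, -0.4]
width: 49.9
```

```bash
python3 d.py 566 -9 37 -0.065
python3 - <<'E'
from h import *
im=get_image("side");cv2.imwrite("pics/s1.png",cv2.resize(im[140:260,220:400],None,fx=4,fy=4,interpolation=cv2.INTER_CUBIC))
im=get_image("top");cv2.imwrite("pics/t1.png",cv2.resize(im[140:250,250:400],None,fx=5,fy=5,interpolation=cv2.INTER_CUBIC))
E
```

```text
t 3.27 pos [563.5  -9.8  79. ] a -0.064 tilt -0.99999 w 49.9 F [ 0.2 -0.3 -0.4]
delta m [ 0.0026 -0.001   0.042 ] roll 0.001 dist 42.1 q6 1.6
```

View pics/s1.png

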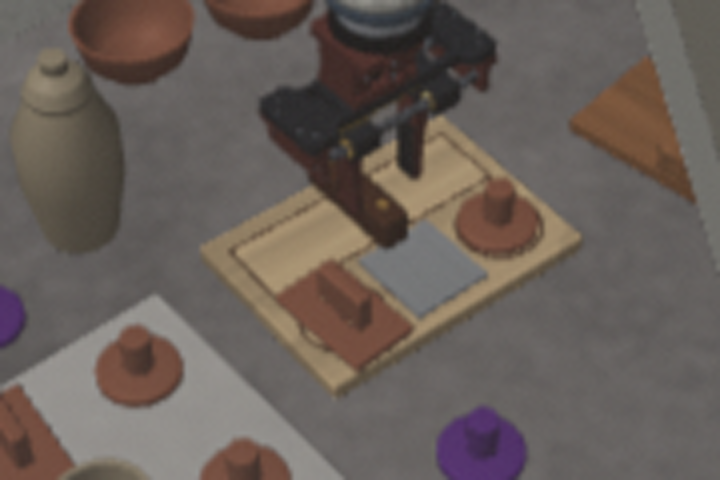

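move_arm:
  deltas:
    - [110,0.002,0,0.02,0]
    - [110,0.002,0,0.036,0]
    - [110,0.002,-0.001,0.041,0]
    - [140,0.002,-0.001,0.041,0]
    - [190,0.002,-0.001,0.041,0]

```text
t: 3.78
ee_pos: [567.6, -10.3, 41.7]
orientation: [-3.14, 0.103, -0.002]
ft_force: [0.4, 0.4, 0.2]
width: 39.6
```

move_arm:
  deltas:
    - [230,0,0,0,0]
    - [230,0,0,0,0]
    - [230,0,0,0,0]

```text
t: 4.03
ee_pos: [567.9, -10.0, 41.8]
orientation: [-3.14, 0.103, -0.003]
ft_force: [-0.7, 0.3, 5.8]
width: 25.7
```

```bash
python3 d.py 566 -9 37 -0.065
```

```text
t 4.03 pos [567.9 -10.   41.8] a -0.066 tilt -1.0 w 25.7 F [-0.7  0.3  5.8]
delta m [-0.0019 -0.0009  0.0048] roll -0.001 dist 5.3 q6 1.6
```

move_arm:
  deltas:
    - [230,0,0,-0.01,0]
    - [230,0,0,-0.03,0]
    - [230,0,0,-0.055,0]
    - [230,0,0.02,-0.065,0]
    - [230,0,0.05,-0.065,0]

```text
t: 4.45
ee_pos: [565.7, -58.8, 109.0]
orientation: [3.14, -0.097, 0.008]
ft_force: [-0.3, 0.3, -1.9]
width: 26.1
```

```bash
python3 d.py 576.3 -271 80 0.085
```

```text
t 4.45 pos [565.7 -58.8 109. ] a -0.062 tilt -0.99999 w 26.1 F [-0.3  0.3 -1.9]
delta m [0.0236 0.2111 0.0292] roll -0.147 dist 214.4 q6 1.51
```

move_arm:
  deltas:
    - [230,0.005,0.041,0.003,-0.03]
    - [230,0.01,0.082,0.008,-0.06]
    - [230,0.015,0.12,0.012,-0.1]
    - [230,0.019,0.16,0.018,-0.13]
    - [230,0.0225,0.195,0.025,-0.147]

```text
t: 4.87
ee_pos: [573.5, -258.4, 81.4]
orientation: [3.138, 0.13, 0.001]
ft_force: [1.1, 0.4, -2.0]
width: 26.0
```

move_arm:
  deltas:
    - [230,0,0.01,0,0]
    - [230,0,0.014,0,0]
    - [230,0,0.014,0,0]

```text
t: 5.12
ee_pos: [574.4, -270.2, 80.9]
orientation: [-3.139, -0.126, 0.0]
ft_force: [-0.9, 0.4, -2.3]
width: 25.7
```

```bash
python3 d.py 576.3 -271 40 0.085;  python3 - <<'E'
from h import *
im=get_image("side");cv2.imwrite("pics/s2.png",cv2.resize(im[120:240,320:500],None,fx=4,fy=4,interpolation=cv2.INTER_CUBIC))
im=get_image("top");cv2.imwrite("pics/t2.png",im)
o=ortho(im,"top",20,370,680,-380,-190,2);cv2.imwrite("pics/t2o.png",o)
E
```

```text
t 5.12 pos [ 574.4 -270.2   80.9] a 0.08 tilt -1.0 w 25.7 F [-0.9  0.4 -2.3]
delta m [0.0018 0.001  0.0409] roll -0.005 dist 40.9 q6 1.03
```

View pics/s2.png

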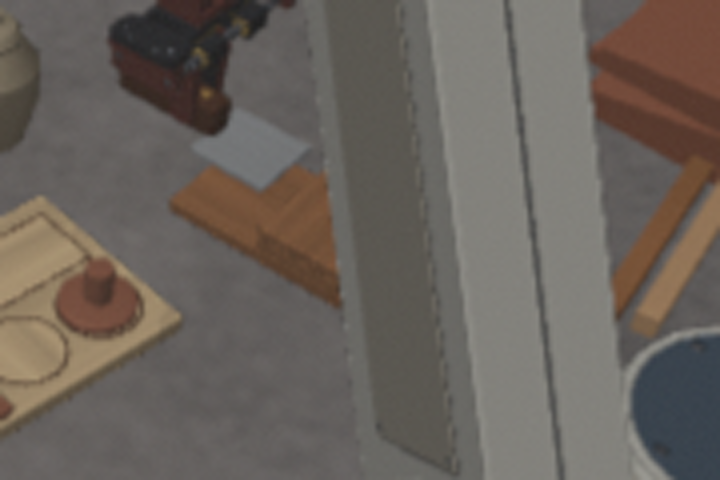

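View pics/t2o.png

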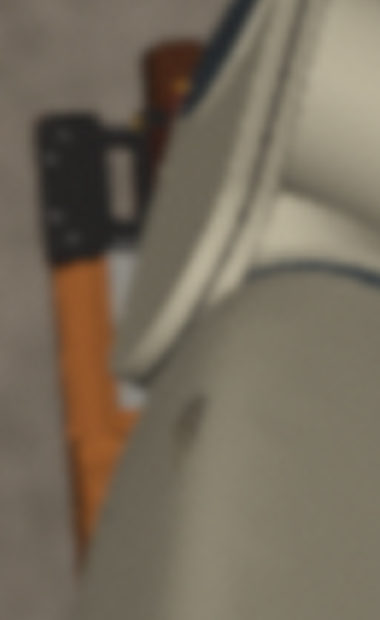

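move_arm:
  deltas:
    - [230,0.001,0.0005,0.015,-0.005]
    - [230,0.002,0.0005,0.028,-0.005]
    - [230,0.002,0.0005,0.036,-0.005]
    - [230,0.002,0.0005,0.039,-0.005]
    - [230,0.002,0.0005,0.0395,-0.005]

```text
t: 5.63
ee_pos: [575.8, -269.2, 39.3]
orientation: [-3.137, -0.137, 0.004]
ft_force: [0.3, -0.5, -2.1]
width: 25.4
```

```bash
python3 d.py 501.6 -277.3 39.5 0.085;  python3 - <<'E'
from h import *
im=get_image("side");cv2.imwrite("pics/s3.png",cv2.resize(im[130:220,340:450],None,fx=6,fy=6,interpolation=cv2.INTER_CUBIC))
E
```

```text
t 5.63 pos [ 575.8 -269.2   39.3] a 0.088 tilt -1.0 w 25.4 F [ 0.3 -0.5 -2.1]
delta m [-0.0747  0.0016  0.    ] roll 0.003 dist 74.7 q6 1.03
```

View pics/s3.png

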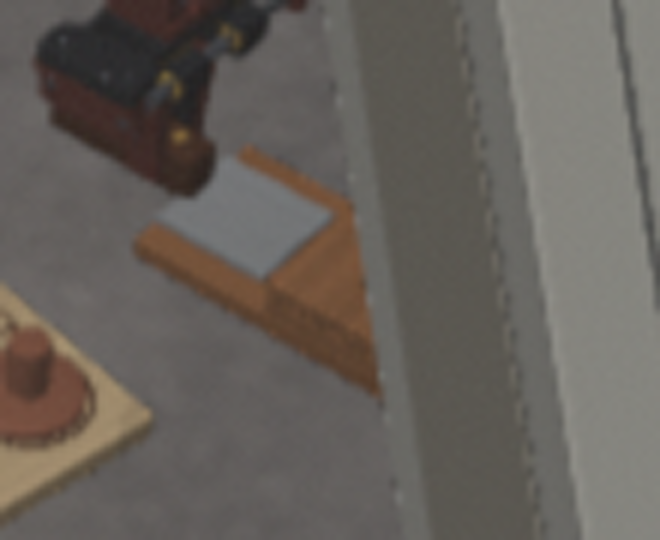

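move_arm:
  deltas:
    - [230,-0.012,0.0013,0,0.003]
    - [230,-0.027,0.0013,0,0.003]
    - [230,-0.042,0.0013,0,0.003]
    - [230,-0.055,0.0014,0,0.003]
    - [230,-0.062,0.0014,0,0.003]

```text
t: 6.1
ee_pos: [512.9, -277.1, 41.5]
orientation: [-3.139, -0.13, 0.001]
ft_force: [-0.2, -0.8, -1.3]
width: 25.8
```

```bash
python3 d.py 501.6 -277.3 39.5 0.085
```

```text
t 6.1 pos [ 512.9 -277.1   41.5] a 0.083 tilt -1.0 w 25.8 F [-0.2 -0.8 -1.3]
delta m [-0.0113 -0.0007  0.002 ] roll -0.002 dist 11.5 q6 0.97
```

move_arm:
  deltas:
    - [230,-0.004,-0.0005,0.001,0]
    - [230,-0.008,-0.0007,0.0015,0]
    - [230,-0.01,-0.0007,0.002,0]
    - [230,-0.012,-0.0007,0.002,0]

```text
t: 6.43
ee_pos: [503.3, -277.4, 39.2]
orientation: [3.139, 0.132, 0.001]
ft_force: [-0.3, -0.1, -1.8]
width: 25.7
```

```bash
python3 d.py 501.6 -277.3 39.5 0.085
```

```text
t 6.43 pos [ 503.3 -277.4   39.2] a 0.084 tilt -1.0 w 25.7 F [-0.3 -0.1 -1.8]
delta m [-0.0017 -0.0002 -0.0003] roll -0.001 dist 1.7 q6 0.96
```

move_arm:
  deltas:
    - [230,-0.001,0,0,0]
    - [230,-0.002,0,0,0]
    - [230,-0.003,0,0,0]

```text
t: 6.68
ee_pos: [502.3, -277.7, 39.7]
orientation: [3.138, 0.131, 0.006]
ft_force: [8.2, 4.6, -1.3]
width: 26.2
```

move_arm:
  deltas:
    - [230,-0.001,0,0,0]
    - [230,-0.002,0,0,0]

```text
t: 6.85
ee_pos: [502.1, -278.0, 40.2]
orientation: [3.137, 0.129, 0.012]
ft_force: [14.8, 8.0, -0.8]
width: 25.8
```

```bash
python3 d.py 501.6 -277.3 39.5 0.085
```

```text
t 6.85 pos [ 502.1 -278.    40.2] a 0.082 tilt -0.99997 w 25.8 F [14.8  8.  -0.8]
delta m [-0.0005 -0.0007  0.0007] roll -0.003 dist 1.1 q6 0.96
```

move_arm:
  deltas:
    - [230,0.001,0,0.0015,0]
    - [200,0.001,0,0.0015,0]
    - [150,0.001,0,0.0015,0]
    - [110,0.001,0,0.0015,0]
    - [110,0.001,0,0.0015,0]

```text
t: 7.27
ee_pos: [498.9, -277.5, 37.6]
orientation: [-3.139, -0.132, 0.001]
ft_force: [-0.4, -0.1, 0.2]
width: 42.6
```

```bash
python3 d.py 600 -269 45 0.085
```

```text
t 7.27 pos [ 498.9 -277.5   37.6] a 0.084 tilt -1.0 w 42.6 F [-0.4 -0.1  0.2]
delta m [ 0.1015  0.     -0.0075] roll -0.001 dist 101.7 q6 0.96
```

move_arm:
  deltas:
    - [110,0,0,-0.02,0]
    - [110,0,0,-0.05,0]
    - [200,0.03,0,-0.06,0]
    - [255,0.07,0,-0.06,0]
    - [255,0.1,0,-0.06,0]

```text
t: 7.68
ee_pos: [601.2, -269.7, 99.4]
orientation: [3.137, 0.13, 0.004]
ft_force: [0.1, -0.1, 0.9]
width: 33.1
```

move_arm:
  deltas:
    - [255,0.014,0,0,0]
    - [255,0.014,0,0.02,0]
    - [255,0.014,0,0.042,0]
    - [255,0.014,0,0.052,0]
    - [255,0.014,0,0.052,0]

```text
t: 8.1
ee_pos: [610.4, -267.2, 42.7]
orientation: [-3.136, -0.131, 0.008]
ft_force: [-0.4, -0.1, 0.1]
width: 1.7
```

```bash
python3 d.py 587 -270 45 0.085;python3 - <<'E'
from h import *
im=get_image("side");cv2.imwrite("pics/s4.png",cv2.resize(im[110:220,340:450],None,fx=6,fy=5.4,interpolation=cv2.INTER_CUBIC))
E
```

```text
t 8.1 pos [ 610.4 -267.2   42.7] a 0.084 tilt -0.99998 w 1.7 F [-0.4 -0.1  0.1]
delta m [-0.0236  0.0008 -0.0021] roll -0.001 dist 23.7 q6 1.06
```

View pics/s4.png

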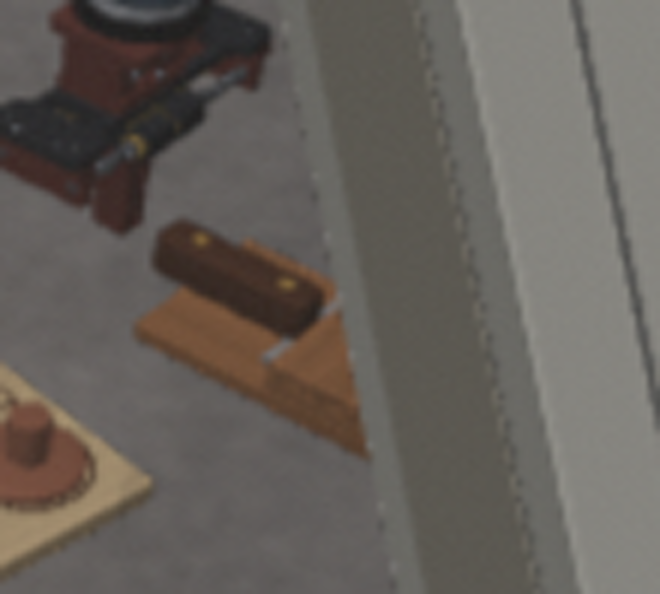

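move_arm:
  deltas:
    - [255,-0.01,0,0.002,0]
    - [255,-0.018,0,0.003,0]
    - [255,-0.022,0,0.003,0]
    - [255,-0.024,0,0.003,0]

```text
t: 8.48
ee_pos: [588.8, -270.5, 43.7]
orientation: [3.138, 0.13, 0.004]
ft_force: [5.8, 0.9, -0.3]
width: 0.5
```

move_arm:
  deltas:
    - [255,-0.001,0,0,0]
    - [255,-0.002,0,0,0]

```text
t: 8.65
ee_pos: [588.8, -270.7, 44.0]
orientation: [3.137, 0.131, 0.008]
ft_force: [8.3, 0.8, -0.0]
width: 0.4
```

move_arm:
  deltas:
    - [255,-0.002,0,0,0]
    - [255,-0.003,0,0,0]
    - [255,-0.003,0,0,0]

```text
t: 8.9
ee_pos: [588.7, -271.2, 45.0]
orientation: [3.136, 0.13, 0.016]
ft_force: [13.6, 3.2, 0.3]
width: 0.4
```

move_arm:
  deltas:
    - [255,0.008,0,0,0]
    - [200,0.012,0,-0.03,0]
    - [156,0.012,-0.03,-0.06,0]
    - [156,0.012,-0.07,-0.075,0]
    - [156,0.012,-0.11,-0.08,0]

```text
t: 9.32
ee_pos: [587.9, -160.6, 125.7]
orientation: [3.137, 0.128, 0.006]
ft_force: [0.8, 1.5, -0.4]
width: 23.5
```

```bash
python3 d.py 513 74 110 1.5
```

```text
t 9.32 pos [ 587.9 -160.6  125.7] a 0.082 tilt -0.99999 w 23.5 F [ 0.8  1.5 -0.4]
delta m [-0.0556 -0.24    0.015 ] roll -1.418 dist 246.8 q6 1.2
```

move_arm:
  deltas:
    - [156,-0.011,-0.04,0.003,0.02]
    - [156,-0.022,-0.08,0.006,0.04]
    - [156,-0.033,-0.12,0.009,0.06]
    - [156,-0.044,-0.16,0.012,0.08]
    - [156,-0.055,-0.2,0.015,0.1]

```text
t: 9.73
ee_pos: [513.9, 35.9, 107.8]
orientation: [3.141, -0.027, -0.001]
ft_force: [0.2, 0.9, -0.1]
width: 34.2
```

```bash
python3 d.py 513.2 74 46 -0.02;python3 - <<'E'
from meas import *
im=get_image("top");cv2.imwrite("pics/t5.png",im);cv2.imwrite("pics/t5o.png",ortho(im,"top",18,430,660,-155,140,2.7))
E
```

```text
t 9.73 pos [513.9  35.9 107.8] a -0.017 tilt -1.0 w 34.2 F [ 0.2  0.9 -0.1]
delta m [-0.0013 -0.0381  0.0618] roll 0.003 dist 72.6 q6 1.64
```

View pics/t5o.png

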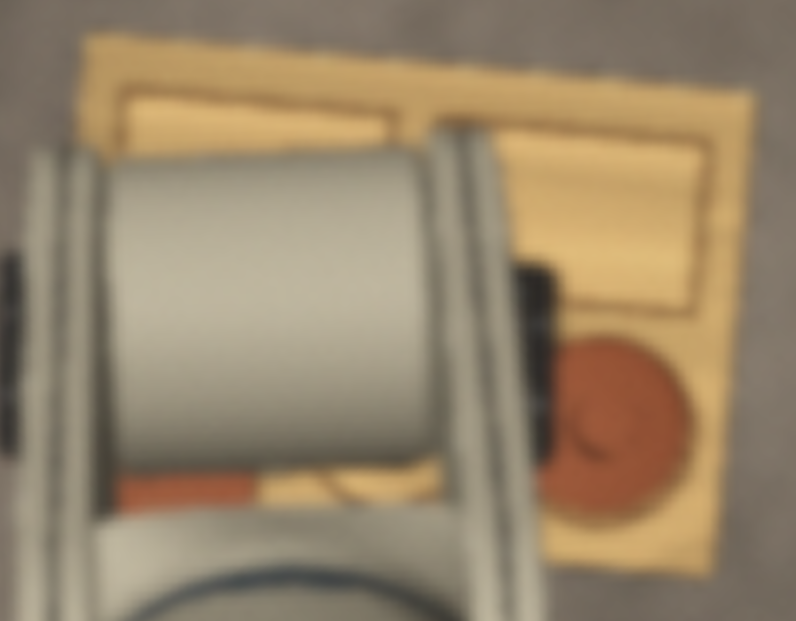

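move_arm:
  deltas:
    - [156,-0.001,-0.02,0,0]
    - [156,-0.001,-0.036,0,0]
    - [156,-0.001,-0.0375,0.01,0]
    - [156,-0.001,-0.0375,0.03,0]
    - [156,-0.001,-0.0375,0.035,0]

```text
t: 10.2
ee_pos: [513.3, 71.6, 70.6]
orientation: [3.141, -0.024, -0.005]
ft_force: [-0.2, -0.4, -0.9]
width: 34.0
```

move_arm:
  deltas:
    - [156,0,0,0.001,0]
    - [156,0,0,0.001,0]

```text
t: 10.37
ee_pos: [514.2, 71.3, 71.1]
orientation: [3.141, -0.027, -0.003]
ft_force: [-0.8, -0.6, -0.8]
width: 34.3
```

```bash
python3 d.py 513.2 74 46 -0.02;python3 - <<'E'
from meas import *
im=get_image("side");cv2.imwrite("pics/s6.png",cv2.resize(im[150:260,240:380],None,fx=5,fy=5,interpolation=cv2.INTER_CUBIC))
E
```

```text
t 10.37 pos [514.2  71.3  71.1] a -0.017 tilt -1.0 w 34.3 F [-0.8 -0.6 -0.8]
delta m [-0.001  -0.0027  0.0251] roll 0.003 dist 25.2 q6 1.7
```

View pics/s6.png

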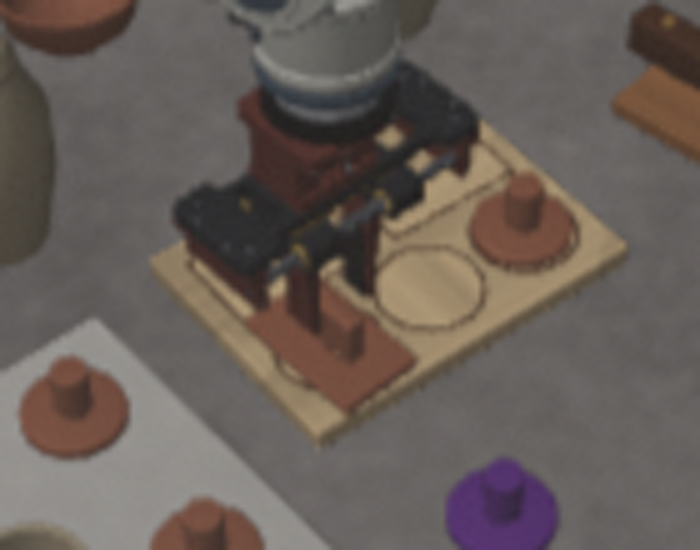

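move_arm:
  deltas:
    - [156,-0.001,-0.0027,0.014,0.003]
    - [156,-0.001,-0.0027,0.022,0.003]
    - [170,-0.001,-0.0027,0.025,0.003]
    - [230,-0.001,-0.0027,0.025,0.003]
    - [250,-0.001,-0.0027,0.025,0.003]

```text
t: 10.83
ee_pos: [513.8, 74.5, 46.8]
orientation: [3.141, -0.03, -0.0]
ft_force: [0.8, -0.3, 1.3]
width: 19.2
```

move_arm:
  deltas:
    - [250,0,0,0,0]
    - [250,0,0,0,0]

```text
t: 11.0
ee_pos: [513.9, 74.6, 47.0]
orientation: [3.141, -0.03, 0.001]
ft_force: [0.5, -1.4, -0.3]
width: 14.0
```

```bash
python3 d.py 513.2 74 46 -0.02
```

```text
t 11.0 pos [513.9  74.6  47. ] a -0.019 tilt -1.0 w 14.0 F [ 0.5 -1.4 -0.3]
delta m [-0.0007  0.0006  0.001 ] roll 0.001 dist 1.3 q6 1.71
```

move_arm:
  deltas:
    - [250,0,0,-0.008,0]
    - [250,0,0,-0.025,0]
    - [250,0,0,-0.045,-0.08]
    - [250,0.015,0.005,-0.06,-0.2]
    - [250,0.03,0.01,-0.06,-0.32]

```text
t: 11.42
ee_pos: [545.0, 64.5, 110.1]
orientation: [3.104, 0.481, 0.007]
ft_force: [1.2, -0.2, -1.3]
width: 13.8
```

```bash
python3 d.py 590 47.8 105 1.485
```

```text
t 11.42 pos [545.   64.5 110.1] a 0.307 tilt -0.99999 w 13.8 F [ 1.2 -0.2 -1.3]
delta m [0.0379 0.0295 0.0053] roll -1.178 dist 48.3 q6 1.36
```

move_arm:
  deltas:
    - [250,0.008,0.006,0,-0.12]
    - [250,0.016,0.012,0,-0.24]
    - [250,0.024,0.018,0,-0.36]
    - [250,0.032,0.024,0,-0.48]
    - [250,0.038,0.0295,0,-0.6]

```text
t: 11.83
ee_pos: [589.1, 47.1, 107.3]
orientation: [2.824, 1.376, 0.001]
ft_force: [0.6, 0.2, -2.9]
width: 13.7
```

move_arm:
  deltas:
    - [250,0,0,0,-0.12]
    - [250,0,0,0,-0.24]
    - [250,0,0,0,-0.36]
    - [250,0,0,0,-0.48]
    - [250,0,0,0,-0.56]

```text
t: 12.25
ee_pos: [588.3, 47.3, 107.1]
orientation: [-2.334, -2.103, 0.0]
ft_force: [-0.1, 1.6, -3.1]
width: 14.1
```

move_arm:
  deltas:
    - [250,0,0,0,0]
    - [250,0,0,0,0]

```text
t: 12.42
ee_pos: [588.4, 47.3, 107.0]
orientation: [2.343, 2.093, 0.0]
ft_force: [0.8, 0.1, -2.9]
width: 13.9
```

```bash
python3 d.py 590 47.8 47.5 1.485;python3 - <<'E'
from meas import *
im=get_image("side");cv2.imwrite("pics/s7.png",cv2.resize(im[130:250,240:380],None,fx=5,fy=5,interpolation=cv2.INTER_CUBIC))
E
```

```text
t 12.42 pos [588.4  47.3 107. ] a 1.458 tilt -1.0 w 13.9 F [ 0.8  0.1 -2.9]
delta m [0.0007 0.0015 0.0595] roll -0.027 dist 59.5 q6 0.17
```

View pics/s7.png

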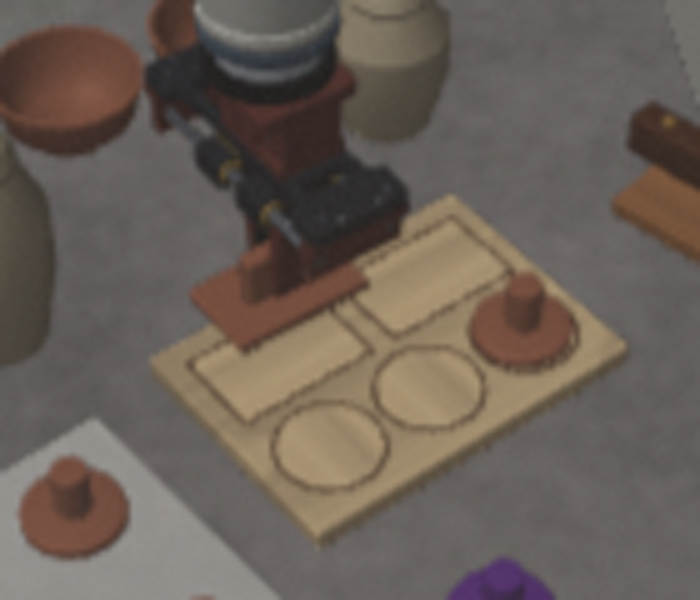

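move_arm:
  deltas:
    - [250,0.0007,0.0015,0.02,-0.01]
    - [250,0.0007,0.0015,0.038,-0.02]
    - [250,0.0007,0.0015,0.048,-0.027]
    - [250,0.0007,0.0015,0.055,-0.027]
    - [250,0.0007,0.0015,0.055,-0.027]

```text
t: 12.88
ee_pos: [589.1, 47.7, 50.2]
orientation: [-2.312, -2.125, 0.003]
ft_force: [-0.7, 0.8, -1.4]
width: 14.1
```

```bash
python3 d.py 590 47.8 47.5 1.485;python3 - <<'E'
from meas import *
im=get_image("side");cv2.imwrite("pics/s8o.png",ortho(im,"side",18,430,660,-155,140,2.7))
cv2.imwrite("pics/s8.png",im)
im=get_image("top");cv2.imwrite("pics/t8o.png",ortho(im,"top",18,430,660,-155,140,2.7))
cv2.imwrite("pics/t8.png",im)
E
```

```text
t 12.88 pos [589.1  47.7  50.2] a 1.487 tilt -1.0 w 14.1 F [-0.7  0.8 -1.4]
delta m [0.0001 0.0009 0.0027] roll 0.002 dist 2.9 q6 0.14
```

View pics/s8o.png

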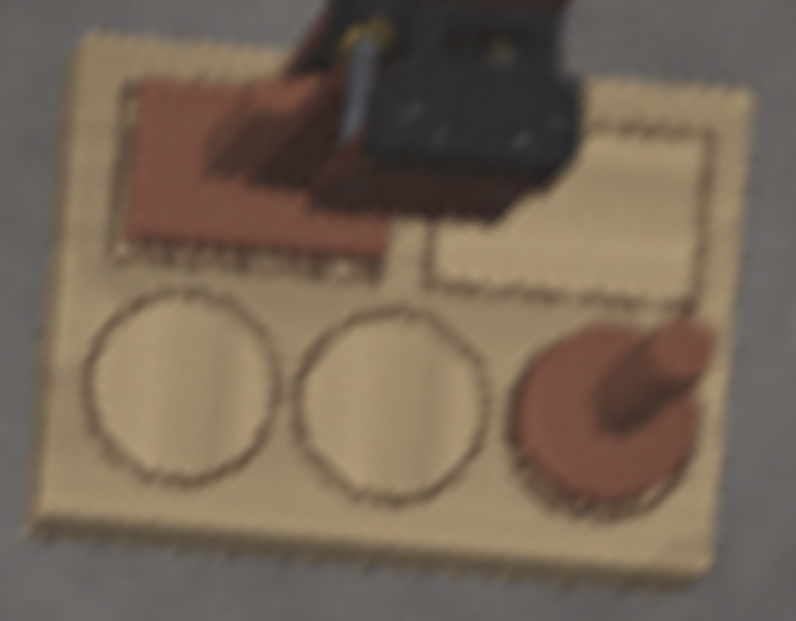

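View pics/t8o.png

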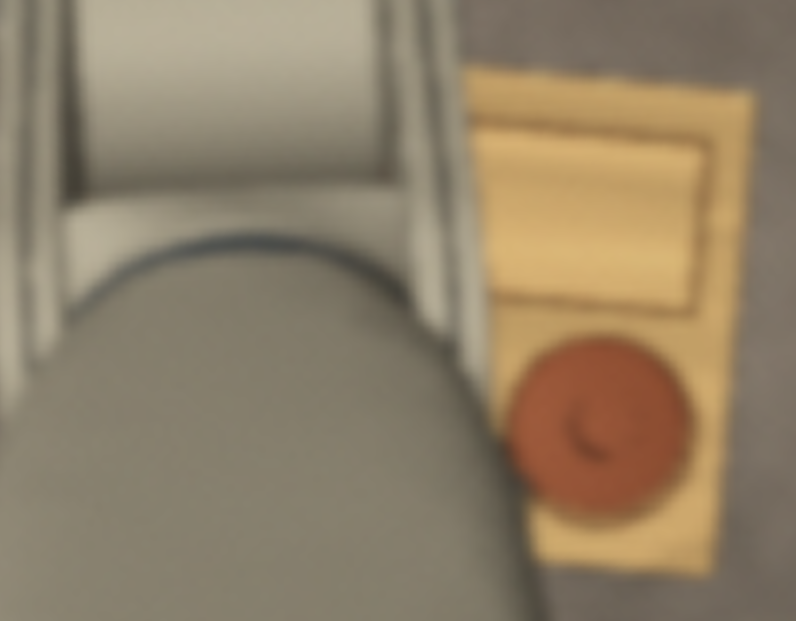

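Run:
```python
from meas import *
im=cv2.imread("pics/s8.png")
o=ortho(im,"side",31.2,540,640,-20,120,5);cv2.imwrite("pics/s8z.png",o)
o=ortho(im,"side",18,540,640,-20,120,5);cv2.imwrite("pics/s8y.png",o)
im=cv2.imread("pics/s7.png")
```

```text
(no output)
```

View pics/s8z.png

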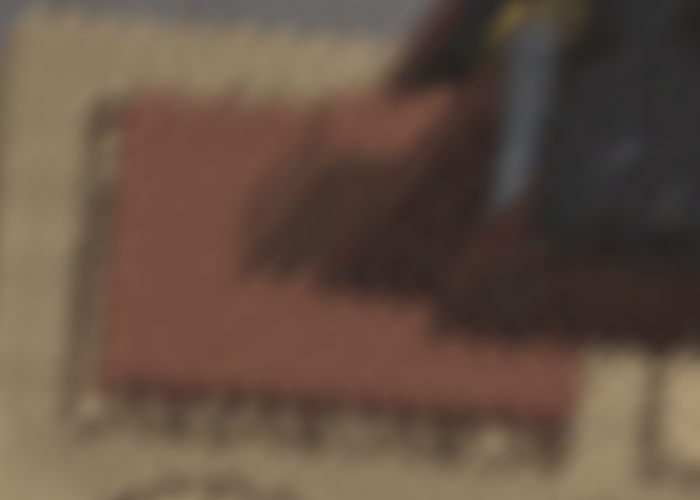

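move_arm:
  deltas:
    - [250,-0.0012,0.002,-0.002,0]
    - [250,-0.0016,0.003,-0.001,0]
    - [250,-0.0016,0.003,0.001,0]
    - [250,-0.0016,0.003,0.0025,0]
    - [250,-0.0016,0.003,0.0035,0]

```text
t: 13.4
ee_pos: [592.9, 45.9, 48.1]
orientation: [2.312, 2.127, 0.0]
ft_force: [0.3, 0.4, -2.2]
width: 14.0
```

```bash
python3 d.py 592 46 47.5 1.485
```

```text
t 13.4 pos [592.9  45.9  48.1] a 1.488 tilt -1.0 w 14.0 F [ 0.3  0.4 -2.2]
delta m [ 0.     -0.0009  0.0006] roll 0.003 dist 1.1 q6 0.14
```

Lower to contact and release, then rise.

move_arm:
  deltas:
    - [250,0,-0.0005,0.001,0]
    - [250,0,-0.0005,0.002,0]
    - [220,0,-0.0005,0.002,0]
    - [180,0,-0.0005,0.001,0]
    - [160,0,-0.0005,0.001,0]

```text
t: 13.82
ee_pos: [592.8, 46.0, 47.5]
orientation: [2.311, 2.127, 0.001]
ft_force: [-0.0, 1.1, 0.7]
width: 23.6
```

move_arm:
  deltas:
    - [156,0,0,0,0]
    - [156,0,0,-0.01,0]
    - [156,0,0,-0.035,0]
    - [156,0,0,-0.06,0]
    - [156,0.03,0,-0.07,0]

```text
t: 14.23
ee_pos: [596.2, 73.1, 120.3]
orientation: [2.313, 2.122, 0.003]
ft_force: [1.1, -0.3, 0.7]
width: 34.4
```

```bash
python3 d.py 588 329.5 110 -0.14
```

```text
t 14.23 pos [596.2  73.1 120.3] a 1.484 tilt -1.0 w 34.4 F [ 1.1 -0.3  0.7]
delta m [ 0.2548 -0.0303  0.0101] roll 1.624 dist 256.8 q6 0.19
```

move_arm:
  deltas:
    - [156,0.02,-0.03,0,-0.12]
    - [156,0.055,-0.045,0,-0.24]
    - [156,0.095,-0.05,0,-0.36]
    - [156,0.135,-0.05,0,-0.48]
    - [156,0.17,-0.045,0,-0.6]

```text
t: 14.65
ee_pos: [563.1, 251.3, 118.0]
orientation: [-1.571, -2.72, -0.0]
ft_force: [1.4, 0.0, 0.6]
width: 33.9
```

```bash
python3 d.py 589.2 329.7 95 2.997
python3 - <<'E'
from meas import *
im=get_image("top");cv2.imwrite("pics/t9.png",im)
cv2.imwrite("pics/t9o.png",ortho(im,"top",18,430,660,-155,140,2.7))
im=get_image("side");cv2.imwrite("pics/s9.png",im)
E
```

```text
t 14.65 pos [563.1 251.3 118. ] a 2.094 tilt -1.0 w 33.9 F [1.4 0.  0.6]
delta m [0.0549 0.0618 0.023 ] roll -0.903 dist 85.8 q6 -0.12
```

View pics/t9o.png

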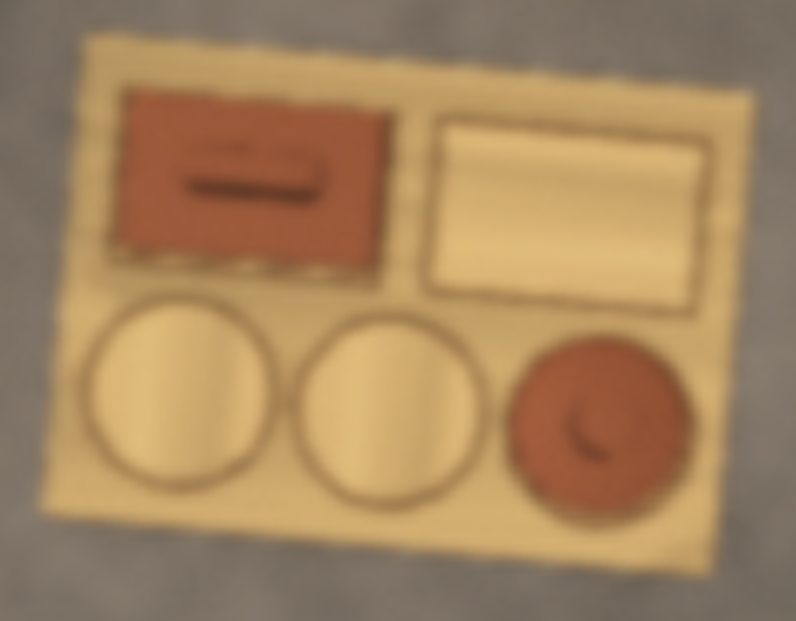

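View pics/s9.png

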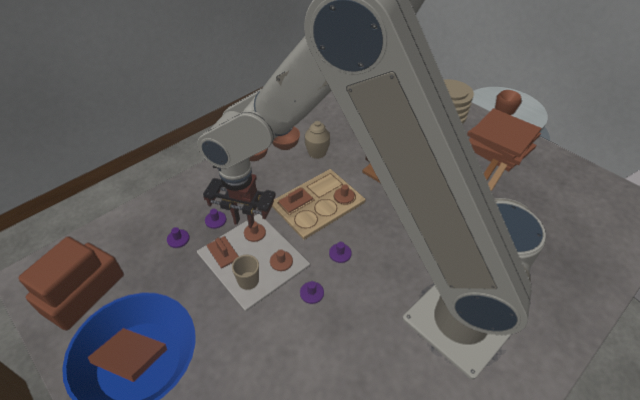

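Run:
```python
from meas import *
im=cv2.imread("pics/t9.png")
show(red(im,28,(430,660,-155,140)))
def dark(o,roi):
    pass
# direct ortho px -> circles via subtracting: fit board mask
box=(430,660,-155,140)
o=ortho(im,"top",18,*box,S);hsv=cv2.cvtColor(o,cv2.COLOR_BGR2HSV)
m=(hsv[...,1]>72).astype(np.uint8);n,l,st,_=cv2.connectedComponentsWithStats(m);k=1+np.argmax(st[1:,4])
cs,_=cv2.findContours((l==k).astype(np.uint8),cv2.RETR_EXTERNAL,cv2.CHAIN_APPROX_NONE)
c=max(cs,key=cv2.contourArea);p=w(c[:,0].astype(float),660,140).astype(np.float32);print("board",cv2.minAreaRect(p))
# template: score model outlines
g=cv2.cvtColor(o,cv2.COLOR_BGR2GRAY).astype(np.float32);g=g-cv2.GaussianBlur(g,(0,0),20)
from scipy.optimize import minimize
def pts(q):
    th=np.linspace(0,2*np.pi,200,endpoint=False);P=[]
    for cy in (78,0): P.append(np.c_[-40+35.5*np.cos(th),cy+35.5*np.sin(th)])
    t=np.linspace(-1,1,100)
    for cy in (-58.5,):
        for sx in(-1,1):P.append(np.c_[np.full(100,38+sx*32.5),cy+50.5*t])
        for sy in(-1,1):P.append(np.c_[38+32.5*t,np.full(100,cy+sy*50.5)])
    P=np.vstack(P);c,s=np.cos(q[2]),np.sin(q[2])
    return np.c_[q[0]+c*P[:,0]-s*P[:,1],q[1]+s*P[:,0]+c*P[:,1]]
def f(q):
    P=pts(q);u=((140-P[:,1])*S-.5).astype(np.float32);v=((660-P[:,0])*S-.5).astype(np.float32)
    return cv2.remap(g,u[None],v[None],cv2.INTER_LINEAR).mean()
r=min((minimize(f,(547+a,-7.3+b,-.0855+c*.01),method="Nelder-Mead",options=dict(xatol=.01,fatol=.001)) for a in(-2,0,2) for b in(-2,0,2) for c in(-1,0,1)),key=lambda r:r.fun)
print(r.x,r.fun)
c,s=np.cos(r.x[2]),np.sin(r.x[2])
for P in [(-40,78),(-40,0),(-40,-78),(38,58.5),(38,-58.5)]: print(P,(r.x[0]+c*P[0]-s*P[1]).round(1),(r.x[1]+s*P[0]+c*P[1]).round(1))
```

```text
cen [501.5 -81. ] rect [501.6 -81.1] [65.5 63.5] 90.0 area 3278 circ [500.9 -81.1] 32.9
cen [591.8  46.4] rect [591.5  46.3] [97.  59.1] 85.1 area 5629 circ [592.1  46.2] 54.5
board ((546.9882202148438, -7.856109619140625), (255.63040161132812, 185.4497833251953), 84.89783477783203)
[ 5.47422800e+02 -8.08026438e+00 -9.03919206e-02] -15.710049629211426
(-40, 78) 514.6 73.2
(-40, 0) 507.6 -4.5
(-40, -78) 500.5 -82.2
(38, 58.5) 590.5 46.8
(38, -58.5) 580.0 -69.8
```

move_arm:
  deltas:
    - [156,0.012,0.014,0.005,-0.12]
    - [156,0.026,0.029,0.01,-0.24]
    - [156,0.04,0.045,0.015,-0.36]
    - [156,0.053,0.06,0.02,-0.48]
    - [156,0.054,0.061,0.022,-0.6]

```text
t: 15.17
ee_pos: [591.5, 328.1, 95.1]
orientation: [0.698, 3.062, 0.002]
ft_force: [0.6, -0.6, -0.0]
width: 34.2
```

move_arm:
  deltas:
    - [156,0,0,0,-0.12]
    - [156,0,0,0,-0.24]
    - [156,0,0,0,-0.303]
    - [156,0,0,0,-0.303]

```text
t: 15.5
ee_pos: [590.5, 325.2, 95.3]
orientation: [-0.236, -3.132, 0.001]
ft_force: [0.8, -0.6, 0.4]
width: 34.0
```

```bash
python3 d.py 588.7 329.9 41 2.997
python3 - <<'E'
from meas import *
im=get_image("side");cv2.imwrite("pics/s10.png",cv2.resize(im[160:300,160:320],None,fx=4,fy=4,interpolation=cv2.INTER_CUBIC))
E
```

```text
t 15.5 pos [590.5 325.2  95.3] a 2.991 tilt -1.0 w 34.0 F [ 0.8 -0.6  0.4]
delta m [0.0025 0.0044 0.0543] roll -0.006 dist 54.6 q6 -0.93
```

View pics/s10.png

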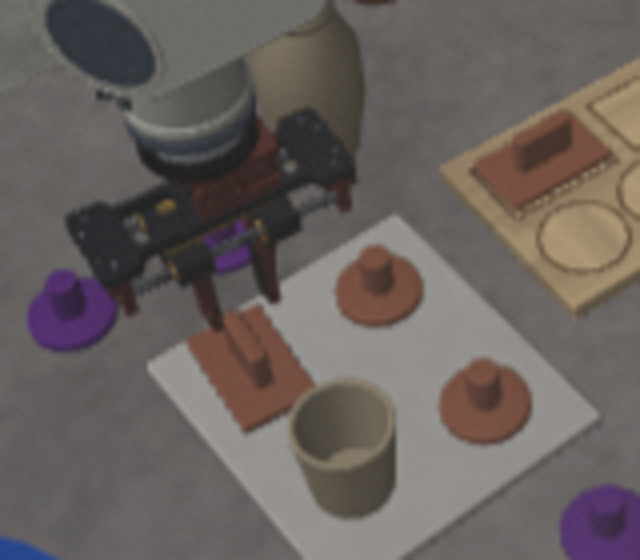

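move_arm:
  deltas:
    - [156,0.0025,0.0044,0.02,-0.006]
    - [156,0.0025,0.0044,0.038,-0.006]
    - [156,0.0025,0.0044,0.05,-0.006]
    - [170,0.0025,0.0044,0.0545,-0.006]
    - [230,0.0025,0.0044,0.0545,-0.006]

```text
t: 15.97
ee_pos: [588.0, 330.1, 39.4]
orientation: [-0.23, -3.131, 0.002]
ft_force: [0.2, -0.1, 0.1]
width: 25.5
```

move_arm:
  deltas:
    - [250,0,0,0,0]
    - [250,0,0,0,0]
    - [250,0,0,0,0]

```text
t: 16.22
ee_pos: [589.2, 330.9, 41.4]
orientation: [0.228, 3.132, 0.001]
ft_force: [0.0, -1.0, -0.7]
width: 13.9
```

```bash
python3 d.py 588.7 329.9 41 2.997
```

```text
t 16.22 pos [589.2 330.9  41.4] a 2.996 tilt -1.0 w 13.9 F [ 0.  -1.  -0.7]
delta m [ 0.0003 -0.0011  0.0004] roll -0.001 dist 1.2 q6 -0.93
```

move_arm:
  deltas:
    - [250,0,0,-0.01,0]
    - [250,0,0,-0.03,0]
    - [250,0.005,0,-0.055,0.05]
    - [250,0.015,-0.03,-0.07,0.15]
    - [250,0.025,-0.065,-0.07,0.27]

```text
t: 16.63
ee_pos: [557.2, 272.4, 115.3]
orientation: [0.649, 3.067, 0.009]
ft_force: [-0.1, -0.2, -2.6]
width: 13.7
```

```bash
python3 d.py 560 -20 115 1.481
```

```text
t 16.63 pos [557.2 272.4 115.3] a 2.724 tilt -0.99996 w 13.7 F [-0.1 -0.2 -2.6]
delta m [-0.121  -0.2662 -0.0008] roll 1.243 dist 292.4 q6 -0.72
```

move_arm:
  deltas:
    - [250,-0.015,-0.033,0,0.12]
    - [250,-0.03,-0.066,0,0.24]
    - [250,-0.046,-0.1,0,0.36]
    - [250,-0.061,-0.134,0,0.48]
    - [250,-0.076,-0.168,0,0.6]

```text
t: 17.05
ee_pos: [556.4, 84.2, 111.8]
orientation: [1.534, 2.741, 0.001]
ft_force: [0.5, 0.3, -3.2]
width: 13.5
```

```bash
python3 d.py 581 -70 110 1.481
```

```text
t 17.05 pos [556.4  84.2 111.8] a 2.121 tilt -1.0 w 13.5 F [ 0.5  0.3 -3.2]
delta m [-0.1443 -0.0597  0.0018] roll 0.64 dist 156.2 q6 -0.42
```

move_arm:
  deltas:
    - [250,-0.032,-0.014,0,0.12]
    - [250,-0.065,-0.027,0,0.24]
    - [250,-0.098,-0.04,0,0.36]
    - [250,-0.13,-0.053,0,0.48]
    - [250,-0.143,-0.059,0,0.6]

```text
t: 17.47
ee_pos: [582.9, -70.8, 112.0]
orientation: [2.277, 2.161, 0.002]
ft_force: [0.4, -0.3, -2.7]
width: 13.7
```

move_arm:
  deltas:
    - [250,0,0,0.015,0.03]
    - [250,0,0,0.035,0.04]
    - [250,0,0,0.045,0.04]
    - [250,0,0,0.045,0.04]

```text
t: 17.8
ee_pos: [580.2, -66.7, 64.1]
orientation: [-2.31, -2.125, 0.004]
ft_force: [-0.8, 0.2, -2.6]
width: 13.9
```

```bash
python3 d.py 581 -70 48 1.481
```

```text
t 17.8 pos [580.2 -66.7  64.1] a 1.487 tilt -0.99999 w 13.9 F [-0.8  0.2 -2.6]
delta m [-0.0032  0.0011  0.0161] roll 0.006 dist 16.5 q6 -0.05
```

move_arm:
  deltas:
    - [250,-0.0032,0.001,0.006,0.006]
    - [250,-0.0032,0.001,0.011,0.006]
    - [250,-0.0032,0.001,0.014,0.006]
    - [250,-0.0032,0.001,0.0155,0.006]
    - [250,-0.0032,0.001,0.0155,0.006]

```text
t: 18.22
ee_pos: [582.5, -70.0, 50.0]
orientation: [-2.319, -2.12, 0.0]
ft_force: [0.0, 0.7, -1.9]
width: 13.8
```

```bash
python3 d.py 581 -70 47.4 1.481
```

```text
t 18.22 pos [582.5 -70.   50. ] a 1.481 tilt -1.0 w 13.8 F [ 0.   0.7 -1.9]
delta m [-0.0002 -0.0015  0.0026] roll 0.0 dist 3.0 q6 -0.05
```

move_arm:
  deltas:
    - [250,0,-0.001,0.001,0]
    - [250,0,-0.001,0.0025,0]
    - [250,0,-0.001,0.003,0]

```text
t: 18.47
ee_pos: [581.5, -69.9, 47.3]
orientation: [2.319, 2.119, 0.0]
ft_force: [-2.2, -0.0, 5.6]
width: 13.8
```

```bash
python3 d.py 581 -70 47.4 1.481
```

```text
t 18.47 pos [581.5 -69.9  47.3] a 1.481 tilt -1.0 w 13.8 F [-2.2 -0.   5.6]
delta m [-0.0001 -0.0005 -0.0001] roll -0.0 dist 0.5 q6 -0.05
```

Contact (Fz 5.6). Release and rise; next the round lid at top (582, 218.3).

move_arm:
  deltas:
    - [220,0,0,-0.001,0]
    - [180,0,0,-0.001,0]
    - [156,0,0,-0.001,0]
    - [156,0,0,-0.001,0]
    - [156,0,0,-0.012,0]

```text
t: 18.88
ee_pos: [580.3, -69.9, 57.9]
orientation: [-2.317, -2.118, 0.003]
ft_force: [0.2, -0.1, -0.9]
width: 33.1
```

move_arm:
  deltas:
    - [156,0,0,-0.03,0]
    - [156,0,0,-0.06,0]
    - [145,0.03,-0.02,-0.065,0]
    - [139,0.07,-0.03,-0.065,0]
    - [139,0.11,-0.035,-0.065,0]

```text
t: 19.3
ee_pos: [555.9, 43.0, 125.9]
orientation: [2.321, 2.116, 0.002]
ft_force: [0.3, 0.3, 0.6]
width: 39.8
```

```bash
python3 d.py 583 218.6 110 1.93
```

```text
t 19.3 pos [555.9  43.  125.9] a 1.478 tilt -1.0 w 39.8 F [0.3 0.3 0.6]
delta m [0.1773 0.0107 0.016 ] roll -0.452 dist 178.3 q6 0.15
```

move_arm:
  deltas:
    - [139,0.035,-0.005,0.002,0]
    - [139,0.075,-0.005,0.004,0]
    - [139,0.115,-0.005,0.006,0]
    - [139,0.15,0.005,0.01,0]
    - [139,0.175,0.0105,0.015,0]

```text
t: 19.72
ee_pos: [583.8, 219.4, 110.6]
orientation: [2.317, 2.121, 0.004]
ft_force: [-0.3, 1.1, 0.3]
width: 40.1
```

move_arm:
  deltas:
    - [139,0.002,0,0.015,0]
    - [139,0.002,0,0.035,0]
    - [139,0.002,0,0.045,0]
    - [139,0.002,0,0.045,0]

```text
t: 20.05
ee_pos: [581.3, 217.5, 62.3]
orientation: [-2.318, -2.119, 0.006]
ft_force: [-0.2, -0.1, -0.2]
width: 40.2
```

```bash
python3 d.py 583 218.6 41 1.48
python3 - <<'E'
from meas import *
im=get_image("top");cv2.imwrite("pics/t11.png",im)
show(red(im,28,(430,660,-155,140)))
im=get_image("side");cv2.imwrite("pics/s11.png",cv2.resize(im[160:300,200:360],None,fx=4,fy=4,interpolation=cv2.INTER_CUBIC))
E
```

```text
t 20.05 pos [581.3 217.5  62.3] a 1.481 tilt -0.99999 w 40.2 F [-0.2 -0.1 -0.2]
delta m [0.0013 0.0017 0.0213] roll 0.001 dist 21.4 q6 0.43
cen [501.4 -81.1] rect [501.3 -81.1] [64.5 64.5] 62.0 area 3288 circ [500.9 -81.1] 33.0
cen [580.8 -68.5] rect [580.6 -68.7] [96.3 59.3] 84.6 area 5622 circ [581.5 -68.2] 54.3
cen [591.8  46.4] rect [591.7  46.3] [97.  58.9] 84.9 area 5631 circ [592.1  46.2] 54.4
```

View pics/s11.png

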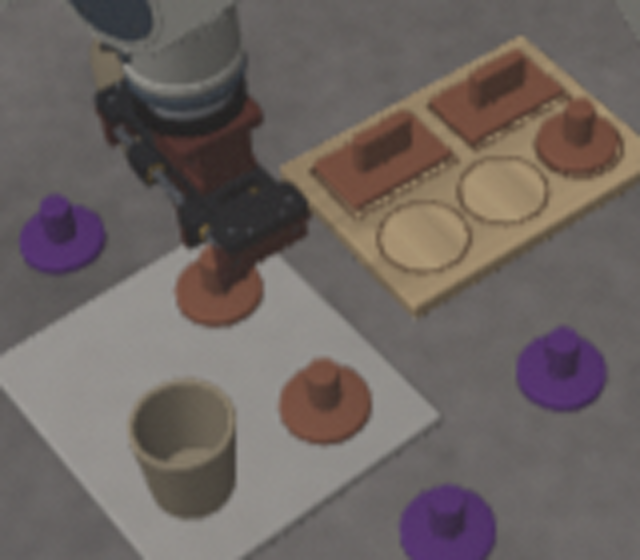

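move_arm:
  deltas:
    - [139,0.0012,0.001,0.01,0]
    - [139,0.0012,0.001,0.018,0]
    - [160,0.0012,0.001,0.021,0]
    - [200,0.0012,0.001,0.021,0]
    - [230,0.0012,0.001,0.021,0]

```text
t: 20.57
ee_pos: [583.8, 218.9, 42.8]
orientation: [-2.319, -2.119, 0.001]
ft_force: [0.2, 0.2, -0.7]
width: 23.6
```

move_arm:
  deltas:
    - [230,0,0,0,0]
    - [230,0,0,0,0]

```text
t: 20.73
ee_pos: [584.1, 219.1, 43.3]
orientation: [2.319, 2.119, 0.0]
ft_force: [0.4, 0.1, -1.4]
width: 23.6
```

```bash
python3 d.py 583 218.6 41 1.48
```

```text
t 20.73 pos [584.1 219.1  43.3] a 1.481 tilt -1.0 w 23.6 F [ 0.4  0.1 -1.4]
delta m [-0.0006 -0.0011  0.0023] roll 0.001 dist 2.6 q6 0.43
```

move_arm:
  deltas:
    - [230,0,0,-0.01,0]
    - [230,0,0,-0.03,0]
    - [230,-0.01,-0.005,-0.055,0]
    - [230,-0.045,-0.02,-0.06,0]
    - [230,-0.08,-0.04,-0.06,0]

```text
t: 21.15
ee_pos: [539.7, 143.7, 106.3]
orientation: [2.314, 2.119, 0.01]
ft_force: [0.6, -1.2, -1.5]
width: 23.4
```

```bash
python3 d.py 515.6 74 100 1.48
```

```text
t 21.15 pos [539.7 143.7 106.3] a 1.483 tilt -0.99997 w 23.4 F [ 0.6 -1.2 -1.5]
delta m [-0.0715 -0.0179  0.006 ] roll 0.003 dist 74.0 q6 0.33
```

move_arm:
  deltas:
    - [230,-0.035,-0.01,0.005,0]
    - [230,-0.065,-0.018,0.01,0.002]
    - [230,-0.07,-0.018,0.025,0.002]
    - [230,-0.07,-0.018,0.042,0.002]
    - [230,-0.07,-0.018,0.047,0.002]

```text
t: 21.57
ee_pos: [512.0, 74.1, 55.5]
orientation: [-2.322, -2.115, 0.001]
ft_force: [-1.2, 1.0, -1.8]
width: 23.4
```

move_arm:
  deltas:
    - [230,0,0,0,0]
    - [230,0,0,0,0]

```text
t: 21.73
ee_pos: [513.1, 75.2, 56.6]
orientation: [2.321, 2.117, 0.0]
ft_force: [-0.6, 0.5, -0.1]
width: 23.9
```

```bash
python3 d.py 515.6 74 49.3 1.48
```

```text
t 21.73 pos [513.1  75.2  56.6] a 1.479 tilt -1.0 w 23.9 F [-0.6  0.5 -0.1]
delta m [-0.001   0.0026  0.0073] roll -0.001 dist 7.8 q6 0.21
```

move_arm:
  deltas:
    - [230,-0.001,0.0025,0.003,0]
    - [230,-0.001,0.0025,0.005,0]
    - [230,-0.001,0.0025,0.0065,0]
    - [230,-0.001,0.0025,0.0075,0]

```text
t: 22.07
ee_pos: [515.4, 73.9, 48.7]
orientation: [2.321, 2.117, 0.001]
ft_force: [-0.6, 0.5, 21.0]
width: 23.7
```

```bash
python3 d.py 515.6 74 49.3 1.48
```

```text
t 22.07 pos [515.4  73.9  48.7] a 1.479 tilt -1.0 w 23.7 F [-0.6  0.5 21. ]
delta m [ 0.0001  0.0002 -0.0006] roll -0.001 dist 0.6 q6 0.21
```

move_arm:
  deltas:
    - [230,0,0,-0.001,0]
    - [190,0,0,-0.001,0]
    - [139,0,0,-0.001,0]
    - [139,0,0,-0.001,0]
    - [139,0,0,-0.012,0]

```text
t: 22.48
ee_pos: [514.0, 73.5, 59.6]
orientation: [-2.32, -2.116, 0.004]
ft_force: [0.4, -0.6, 0.4]
width: 38.6
```

move_arm:
  deltas:
    - [139,0,0,-0.03,0]
    - [139,0,0,-0.055,0]
    - [139,0.03,-0.02,-0.06,0]
    - [139,0.065,-0.035,-0.06,0]
    - [139,0.1,-0.05,-0.06,0]

```text
t: 22.9
ee_pos: [474.7, 178.5, 122.4]
orientation: [2.323, 2.113, 0.004]
ft_force: [0.8, -0.2, -0.1]
width: 40.2
```

```bash
python3 d.py 450.9 227 105 1.48
```

```text
t 22.9 pos [474.7 178.5 122.4] a 1.476 tilt -1.0 w 40.2 F [ 0.8 -0.2 -0.1]
delta m [ 0.046  -0.0283  0.0174] roll -0.004 dist 56.7 q6 0.43
```

move_arm:
  deltas:
    - [139,0.025,-0.015,0.01,0]
    - [139,0.044,-0.027,0.025,0]
    - [139,0.045,-0.028,0.045,0]
    - [139,0.045,-0.028,0.06,0]
    - [139,0.045,-0.028,0.062,0]

```text
t: 23.32
ee_pos: [449.3, 225.3, 57.3]
orientation: [-2.319, -2.118, 0.005]
ft_force: [-0.3, -0.5, -1.2]
width: 39.6
```

move_arm:
  deltas:
    - [139,0,0,0,0]
    - [139,0,0,0,0]

```text
t: 23.48
ee_pos: [451.4, 225.2, 59.4]
orientation: [2.322, 2.116, 0.001]
ft_force: [-0.0, -1.1, 1.2]
width: 39.8
```

```bash
python3 d.py 450.9 227 41 1.48
```

```text
t 23.48 pos [451.4 225.2  59.4] a 1.478 tilt -1.0 w 39.8 F [-0.  -1.1  1.2]
delta m [ 0.0017 -0.0006  0.0184] roll -0.002 dist 18.5 q6 0.53
```

move_arm:
  deltas:
    - [139,0.0017,0,0.01,0]
    - [139,0.0017,0,0.016,0]
    - [160,0.0017,0,0.018,0]
    - [200,0.0017,0,0.018,0]
    - [230,0.0017,0,0.018,0]

```text
t: 23.9
ee_pos: [450.9, 226.8, 40.4]
orientation: [-2.321, -2.117, 0.001]
ft_force: [0.7, 0.3, -0.8]
width: 23.4
```

move_arm:
  deltas:
    - [230,0,0,0,0]
    - [230,0,0,0,0]

```text
t: 24.07
ee_pos: [451.0, 226.9, 40.7]
orientation: [2.321, 2.117, 0.0]
ft_force: [0.0, -0.5, -0.8]
width: 23.7
```

```bash
python3 d.py 450.9 227 41 1.48
python3 - <<'E'
from meas import *
im=get_image("top");cv2.imwrite("pics/t12.png",im)
show(red(im,28,(430,660,-155,140)))
E
```

```text
t 24.07 pos [451.  226.9  40.7] a 1.479 tilt -1.0 w 23.7 F [ 0.  -0.5 -0.8]
delta m [ 0.0001 -0.0001 -0.0003] roll -0.001 dist 0.4 q6 0.53
cen [501.4 -81. ] rect [501.6 -81.2] [65.2 64. ] 90.0 area 3294 circ [500.9 -81. ] 33.1
cen [514.8  73.5] rect [514.8  73.7] [65.5 65.5] 1.2 area 3378 circ [514.7  73.5] 33.4
cen [580.8 -68.4] rect [580.7 -68.8] [96.5 59.5] 84.9 area 5634 circ [581.2 -68.4] 54.1
cen [591.8  46.4] rect [591.5  46.3] [97.2 59.1] 84.8 area 5643 circ [592.3  46.4] 54.5
```

move_arm:
  deltas:
    - [230,0,0,-0.01,0]
    - [230,0,0,-0.03,0]
    - [230,0,0,-0.055,0]
    - [230,-0.03,0.005,-0.065,0]
    - [230,-0.07,0.012,-0.065,0]

```text
t: 24.53
ee_pos: [458.8, 157.9, 108.9]
orientation: [2.315, 2.12, 0.01]
ft_force: [0.8, -0.2, -1.1]
width: 23.6
```

```bash
python3 d.py 508.4 -3.9 95 1.48
```

```text
t 24.53 pos [458.8 157.9 108.9] a 1.483 tilt -0.99998 w 23.6 F [ 0.8 -0.2 -1.1]
delta m [-0.1569  0.0636  0.0138] roll 0.003 dist 169.8 q6 0.39
```

move_arm:
  deltas:
    - [230,-0.035,0.015,0,0]
    - [230,-0.072,0.03,0,0]
    - [230,-0.108,0.045,0,0]
    - [230,-0.14,0.058,0,0.001]
    - [230,-0.155,0.063,0.003,0.002]

```text
t: 24.95
ee_pos: [506.8, -7.4, 104.1]
orientation: [2.324, 2.11, 0.003]
ft_force: [0.4, 0.1, -0.8]
width: 23.4
```

move_arm:
  deltas:
    - [230,0,0,0.015,0]
    - [230,0,0,0.035,0]
    - [230,0,0,0.046,0]
    - [230,0,0,0.048,0]
    - [230,0,0,0.048,0]

```text
t: 25.37
ee_pos: [504.4, -3.8, 54.3]
orientation: [-2.322, -2.114, 0.002]
ft_force: [0.0, 0.7, -0.8]
width: 23.4
```

```bash
python3 d.py 508.4 -3.9 46.7 1.48
```

```text
t 25.37 pos [504.4  -3.8  54.3] a 1.477 tilt -1.0 w 23.4 F [ 0.   0.7 -0.8]
delta m [0.0003 0.004  0.0076] roll -0.003 dist 8.6 q6 0.06
```

move_arm:
  deltas:
    - [230,0.0002,0.003,0.003,0]
    - [230,0.0002,0.004,0.005,0]
    - [230,0.0002,0.004,0.006,0]
    - [230,0.0002,0.004,0.006,0]

```text
t: 25.7
ee_pos: [509.3, -4.0, 48.8]
orientation: [2.323, 2.115, 0.001]
ft_force: [0.1, -0.8, -0.5]
width: 23.5
```

```bash
python3 d.py 508.4 -3.9 46.7 1.48
```

```text
t 25.7 pos [509.3  -4.   48.8] a 1.477 tilt -1.0 w 23.5 F [ 0.1 -0.8 -0.5]
delta m [ 0.     -0.0009  0.0021] roll -0.003 dist 2.3 q6 0.06
```

move_arm:
  deltas:
    - [230,0,-0.0008,0.001,0]
    - [230,0,-0.0008,0.002,0]
    - [190,0,-0.0008,0.002,0]
    - [139,0,-0.0008,0.001,0]
    - [139,0,-0.0008,0.001,0]

```text
t: 26.12
ee_pos: [508.3, -4.1, 47.8]
orientation: [2.323, 2.114, 0.0]
ft_force: [0.4, -1.0, -0.7]
width: 33.5
```

move_arm:
  deltas:
    - [139,0,0,-0.012,0]
    - [139,0,0,-0.035,0]
    - [145,0,0,-0.06,0]
    - [156,-0.03,-0.02,-0.07,0]
    - [156,-0.07,-0.02,-0.075,0]

```text
t: 26.53
ee_pos: [480.3, -70.6, 124.9]
orientation: [2.319, 2.119, 0.001]
ft_force: [-0.3, -0.6, -0.6]
width: 34.4
```

```bash
python3 d.py 591 46 95 1.48
```

```text
t 26.53 pos [480.3 -70.6 124.9] a 1.481 tilt -1.0 w 34.4 F [-0.3 -0.6 -0.6]
delta m [0.1261 0.0998 0.03  ] roll 0.001 dist 163.5 q6 -0.08
```

move_arm:
  deltas:
    - [156,0.04,0,0,0]
    - [156,0.08,0,0,0]
    - [156,0.12,0,0,0]
    - [156,0.16,0,0,0]
    - [156,0.2,0,0,0]

```text
t: 26.95
ee_pos: [500.8, 128.3, 123.8]
orientation: [2.325, 2.112, 0.002]
ft_force: [1.4, -1.0, -0.2]
width: 34.1
```

move_arm:
  deltas:
    - [156,0.04,0,0,0]
    - [156,0.08,0,0,0]
    - [156,0.11,0,0,0]

```text
t: 27.2
ee_pos: [511.1, 239.8, 123.9]
orientation: [2.322, 2.116, 0.003]
ft_force: [0.8, -0.1, 0.2]
width: 34.0
```

```bash
cat > chk.py <<'E'
import sys
from meas import *
n=sys.argv[1]
im=get_image("top");cv2.imwrite(f"pics/t{n}.png",im)
show(red(im,28,(430,660,-155,140)))
cv2.imwrite(f"pics/t{n}o.png",ortho(im,"top",28,400,660,-370,140,1.55))
im=get_image("side");cv2.imwrite(f"pics/s{n}.png",im)
cv2.imwrite(f"pics/s{n}o.png",cv2.resize(im[120:260,240:440],None,fx=4,fy=4,interpolation=cv2.INTER_CUBIC))
E
python3 chk.py 13;python3 d.py 591 46 95 1.48
```

```text
cen [501.5 -81. ] rect [501.6 -80.9] [65.  64.3] 80.8 area 3302 circ [500.9 -81.1] 33.1
cen [507.5  -3.9] rect [507.3  -4.2] [65.6 65.8] 45.0 area 3427 circ [507.4  -3.9] 33.4
cen [514.8  73.5] rect [514.9  73.4] [64.9 66.2] 47.7 area 3388 circ [515.   73.6] 33.4
cen [580.8 -68.6] rect [580.5 -68.8] [96.4 59.7] 84.6 area 5640 circ [580.8 -68.4] 54.2
cen [591.8  46.4] rect [591.5  46.3] [97.4 59.1] 84.9 area 5645 circ [592.4  46.3] 54.4
t 27.3 pos [511.7 241.  123.9] a 1.481 tilt -0.99999 w 34.2 F [-0.5 -0.1  0.2]
delta m [-0.1871  0.0963  0.0288] roll 0.001 dist 212.4 q6 0.51
```

View pics/t13o.png

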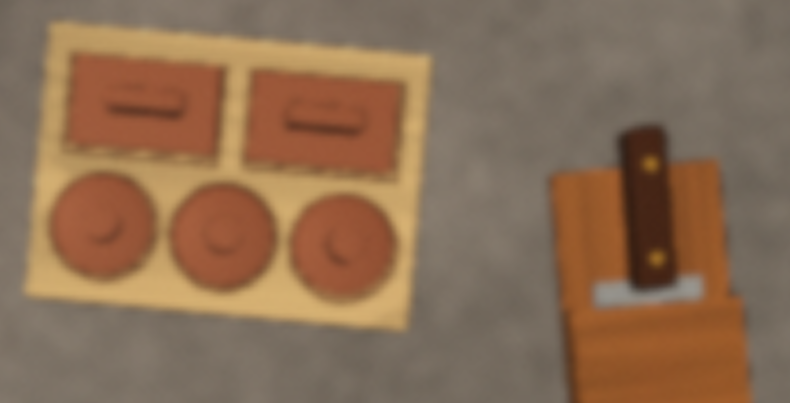

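View pics/s13o.png

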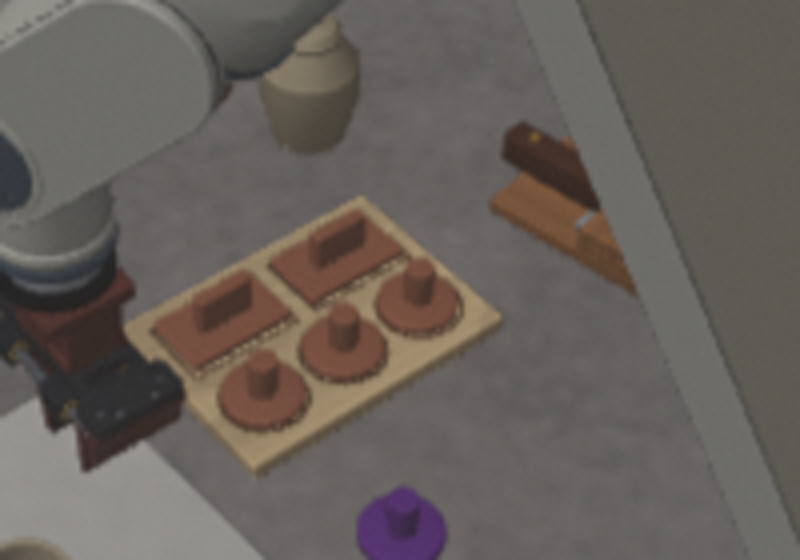

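Run:
```python
from meas import *
from scipy.optimize import minimize
im=cv2.imread("pics/s13.png")
def draw(z,shapes,o,s,x1,y1,col):
    for P in shapes: cv2.polylines(o,[np.int32(np.c_[(y1-P[:,1])*s*8,(x1-P[:,0])*s*8])],True,col,1,cv2.LINE_AA,3)
def rect(cx,cy,a,L,W):
    c,s=np.cos(a),np.sin(a);P=np.array([(W/2,L/2),(W/2,-L/2),(-W/2,-L/2),(-W/2,L/2)])
    return np.c_[cx+c*P[:,0]-s*P[:,1],cy+s*P[:,0]+c*P[:,1]]
a=-.089;dx,dy=2.2,-.7
s=3.2;o=ortho(im,"side",28,535,650,-135,110,s)
th=np.linspace(0,6.28,60)
draw(28,[rect(590.5+dx,46.8+dy,a,96,60),rect(580+dx,-69.8+dy,a,96,60)],o,s,650,110,(255,255,0))
cv2.imwrite("pics/chk.png",o)
```

```text
(no output)
```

View pics/chk.png

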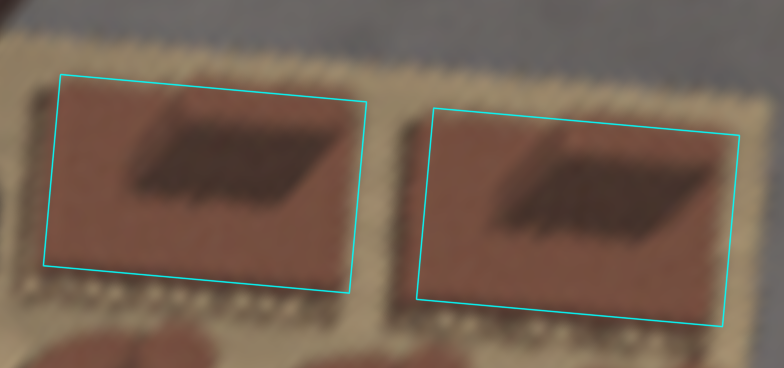

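move_arm:
  deltas:
    - [156,-0.04,0.01,0,0]
    - [156,-0.08,0.02,0,0]
    - [156,-0.12,0.03,0,0]
    - [156,-0.16,0.045,0,0]
    - [156,-0.2,0.06,0,0]

```text
t: 27.72
ee_pos: [550.6, 31.3, 123.3]
orientation: [-2.323, -2.115, 0.0]
ft_force: [1.4, 0.9, 0.2]
width: 34.1
```

```bash
python3 d.py 581.5 -69.5 90 1.481
```

```text
t 27.72 pos [550.6  31.3 123.3] a 1.477 tilt -1.0 w 34.1 F [1.4 0.9 0.2]
delta m [-0.0975  0.0403  0.0334] roll -0.004 dist 110.6 q6 0.13
```

move_arm:
  deltas:
    - [156,-0.03,0.013,0.005,0]
    - [156,-0.065,0.026,0.01,0]
    - [156,-0.09,0.04,0.015,-0.004]
    - [156,-0.092,0.04,0.03,-0.004]
    - [156,-0.092,0.04,0.04,-0.004]

```text
t: 28.13
ee_pos: [582.2, -64.2, 82.6]
orientation: [2.323, 2.115, 0.0]
ft_force: [-0.5, -0.1, -0.2]
width: 34.2
```

move_arm:
  deltas:
    - [156,0,0,0.004,0]
    - [156,0,0,0.004,0]

```text
t: 28.3
ee_pos: [580.8, -61.1, 77.7]
orientation: [-2.317, -2.118, 0.003]
ft_force: [0.2, 0.0, -0.5]
width: 34.2
```

```bash
python3 d.py 581.5 -69.5 48 1.481
```

```text
t 28.3 pos [580.8 -61.1  77.7] a 1.481 tilt -1.0 w 34.2 F [ 0.2  0.  -0.5]
delta m [-0.0083  0.0016  0.0297] roll -0.0 dist 30.9 q6 -0.04
```

move_arm:
  deltas:
    - [156,-0.0083,0.0012,0,0]
    - [156,-0.0083,0.0012,0.015,0]
    - [156,-0.0083,0.0012,0.024,0]
    - [156,-0.0083,0.0012,0.028,0]
    - [180,-0.0083,0.0012,0.029,0]

```text
t: 28.72
ee_pos: [582.3, -69.3, 49.0]
orientation: [-2.318, -2.119, 0.001]
ft_force: [-0.6, -0.1, -0.8]
width: 30.2
```

move_arm:
  deltas:
    - [230,0,0,0,0]
    - [250,0,0,0,0]
    - [250,0,0,0,0]
    - [250,0,0,0,0]

```text
t: 29.05
ee_pos: [582.9, -69.6, 50.0]
orientation: [2.319, 2.119, 0.0]
ft_force: [-1.4, 0.7, 1.5]
width: 13.9
```

```bash
python3 d.py 581.5 -69.5 48 1.481
```

```text
t 29.05 pos [582.9 -69.6  50. ] a 1.481 tilt -1.0 w 13.9 F [-1.4  0.7  1.5]
delta m [-0.     -0.0014  0.002 ] roll -0.0 dist 2.4 q6 -0.05
```

move_arm:
  deltas:
    - [250,0,0,-0.002,0]
    - [250,-0.0018,-0.0017,-0.002,0]
    - [250,-0.0018,-0.0017,-0.002,0]
    - [250,-0.0018,-0.0017,-0.001,0]
    - [250,-0.0018,-0.0017,0.0005,0]

```text
t: 29.47
ee_pos: [581.0, -71.5, 49.9]
orientation: [-2.319, -2.119, 0.0]
ft_force: [-8.0, -0.3, 27.1]
width: 13.6
```

```bash
python3 d.py 581 -71.2 50 1.481
```

```text
t 29.47 pos [581.  -71.5  49.9] a 1.481 tilt -1.0 w 13.6 F [-8.  -0.3 27.1]
delta m [ 0.0003 -0.     -0.0001] roll -0.0 dist 0.3 q6 -0.05
```

move_arm:
  deltas:
    - [250,0,0,-0.001,0]
    - [210,0,0,-0.0015,0]
    - [180,0,0,-0.0015,0]
    - [156,0,0,-0.0015,0]
    - [156,0,0,-0.0015,0]

```text
t: 29.88
ee_pos: [581.1, -71.4, 50.5]
orientation: [2.319, 2.119, 0.0]
ft_force: [0.4, 0.2, -0.3]
width: 31.9
```

move_arm:
  deltas:
    - [156,0,0,-0.02,0]
    - [156,0,0,-0.05,0]
    - [156,0.02,-0.02,-0.075,0]
    - [156,0.06,-0.03,-0.08,0]
    - [156,0.1,-0.04,-0.08,0]

```text
t: 30.3
ee_pos: [551.0, 32.0, 132.9]
orientation: [2.32, 2.114, 0.005]
ft_force: [0.4, 0.0, -0.3]
width: 34.0
```

move_arm:
  deltas:
    - [156,0.04,-0.008,0,0]
    - [156,0.08,-0.016,0,0]
    - [156,0.12,-0.024,0,0]
    - [156,0.16,-0.032,0,0]
    - [156,0.19,-0.04,0,0]

```text
t: 30.72
ee_pos: [527.1, 227.6, 130.8]
orientation: [2.318, 2.12, 0.002]
ft_force: [0.4, -0.0, 0.6]
width: 34.0
```

```bash
python3 chk.py 14;python3 d.py 591 46 95 1.48
python3 - <<'E'
from meas import *
im=cv2.imread("pics/s14.png")
def rect(cx,cy,a,L,W):
    c,s=np.cos(a),np.sin(a);P=np.array([(W/2,L/2),(W/2,-L/2),(-W/2,-L/2),(-W/2,L/2)])
    return np.c_[cx+c*P[:,0]-s*P[:,1],cy+s*P[:,0]+c*P[:,1]]
a=-.089;dx,dy=2.2,-.7
s=3.2;o=ortho(im,"side",28,535,650,-135,110,s)
for P in [rect(590.5+dx,46.8+dy,a,96,60),rect(580+dx,-69.8+dy,a,96,60)]:
    cv2.polylines(o,[np.int32(np.c_[(110-P[:,1])*s*8,(650-P[:,0])*s*8])],True,(255,255,0),1,cv2.LINE_AA,3)
cv2.imwrite("pics/chk2.png",o)
E
```

```text
cen [501.5 -81. ] rect [501.5 -81.2] [65.2 63.8] 90.0 area 3298 circ [501.7 -80.8] 33.1
cen [507.5  -4. ] rect [507.4  -4.3] [65.6 65.8] 45.0 area 3415 circ [507.6  -4. ] 33.4
cen [514.8  73.5] rect [514.9  73.7] [65.5 65.2] 0.0 area 3381 circ [515.   73.7] 33.3
cen [580.3 -70.1] rect [580.1 -70. ] [96.5 60.1] 84.8 area 5701 circ [580.7 -70.5] 53.9
cen [591.8  46.4] rect [591.7  46.2] [97.2 59. ] 85.2 area 5630 circ [592.2  46.1] 54.5
t 30.82 pos [526.8 228.8 130.7] a 1.486 tilt -1.0 w 34.0 F [-0.1 -0.1 -0.4]
delta m [-0.1767  0.0795  0.0355] roll 0.006 dist 197.0 q6 0.47
```

View pics/chk2.png

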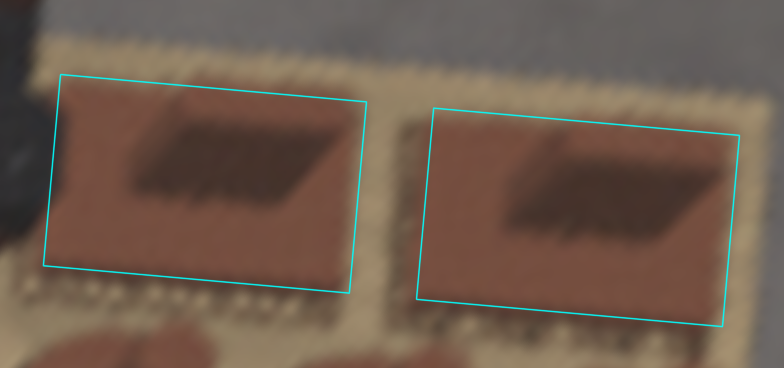

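View pics/t14.png

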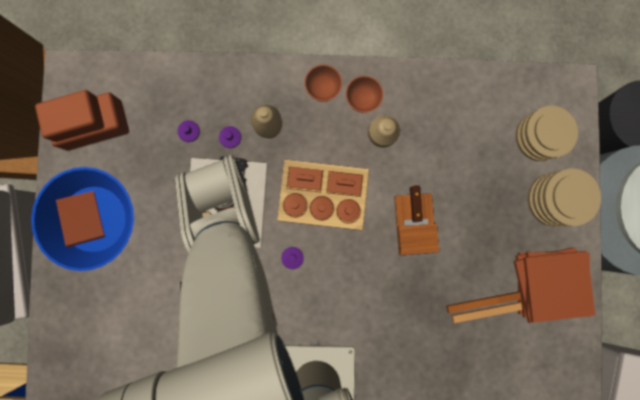

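Run:
```python
from meas import *
im=cv2.imread("pics/t14.png")
box=(440,620,-330,-220)
o=ortho(im,"top",48,*box,S);hsv=cv2.cvtColor(o,cv2.COLOR_BGR2HSV)
m=((hsv[...,2]<95)&(hsv[...,1]>90)).astype(np.uint8)
m=cv2.morphologyEx(m,cv2.MORPH_OPEN,np.ones((15,15)));m=cv2.morphologyEx(m,cv2.MORPH_CLOSE,np.ones((41,41)))
n,l,st,_=cv2.connectedComponentsWithStats(m);k=1+np.argmax(st[1:,4])
print(cv2.minAreaRect(w(np.argwhere(l==k)[:,::-1].astype(float),box[1],box[3]).astype(np.float32)))
# expected handle centre: holder origin + (-52.5+82.5)
ho=np.array([494.1,-278.]);print("expected",ho+30*np.array([.9964,.0846]))
o=ortho(im,"top",16,*box,S);cv2.imwrite("pics/hz.png",o)
```

```text
((525.1380615234375, -273.1745910644531), (101.73371887207031, 30.88164710998535), 4.28381872177124)
expected [ 523.992 -275.462]
```

View pics/hz.png

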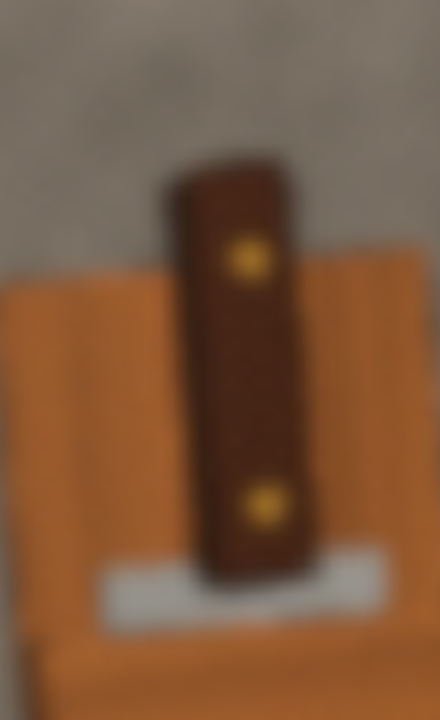

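```bash
python3 -c "
from workcell import *
print(close_job())"
```

```text
the job is handed in; nothing more can be done
None
```

The job is handed in at about 31 s. All five clay lids are set out on the board and the scraper is in its holder.

**What I did:** The scraper had to go first, because it lay across the places the lids needed. I slid its blade into the slot until it met the back wall, then pushed once more on the end of the handle. Then came the two oblong lids and the two round lids from the slab. I regripped one oblong lid to move it about 2 mm. I left the round lid that was already in its circle alone.

**Last checks (top camera):**

| Item | Result |
|---|---|
| Two round lids I placed | within about 0.6 mm of their circle centres |
| Round lid that started in place | about 1–1.5 mm off centre |
| Oblong lid towards -y (regripped) | about 0.4 mm off centre, square to the board within about 0.5° |
| Oblong lid towards +y | about 1.3 mm off centre, square within about 0.5° |
| Scraper | about 15 mm of blade shows outside the slot, as it should when fully home; lying flat |

- **Bystanders:** The two jars and the purple look-alikes I could see had not moved in the last top picture. The arm hid the cup there, but I did not touch it.
- **Disagreement between cameras:** The two cameras differ by 2–3 mm in absolute position, so I judged each lid against the printed outlines in the same picture. Before the regrip, the side view put that lid about 3 mm off where the top view said 1.2 mm. Afterwards both views agreed within about 1 mm.

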